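# Peel off the tray with the blue insert and present it to the camera

### The job

One of the two tray stacks carries the blue insert disc in its top tray; the trays cling together, so take that tray by its upright corner grip and lift this corner first, so that it peels off the trays below without raising them and with the disc still in its pocket. Carry it to the inspection camera and finish while still holding it there, level, still and clear of everything, with the disc over the middle of the target on the plate and at the height of the red band on the post. Leave the other tray, with the tin, and everything around in place.

Things in the scene. Friction and masses are not known exactly. Their poses are not given: they have to be found in the camera images.
- tray_1: Top tray of stack_1: dark plastic, 80 g, square with cut corners, 112 mm over the flats, 132 mm over the corners, flange top 16 mm above its underside. Origin: middle of the underside, z up; nested 30 mm above the worktop. x, y point to CORNERS: -x to the grip's, +x to the opposite one. A ring 7 mm high, 49 mm inside, on the 2.5 mm floor keeps one loose part in the middle.
- tray_1_grip (a point): Centre of tray_1's upright grip, 68 mm from the tray's middle along -x, 25 mm above its underside. The grip is a block 12 mm thick along the tray's x, 28 mm wide along y, standing from the flange (16 mm above the underside) to 34 mm; its broad faces look along +x and -x and are free over the full 18 mm. Axes as tray_1.
- tray_1_far (a point): Corner of tray_1 opposite the grip, 60 mm from the middle along +x, 15 mm above the underside. The tray rests here 50 mm from the middle, at underside height: turned about that point by 0.1 rad (grip up 12 mm), it is free of all but this last corner, which then lifts out alone. Axes as tray_1.
- tray_2: Top tray of stack_2: dark plastic, 80 g, square with cut corners, 112 mm over the flats, 132 mm over the corners, flange top 16 mm above its underside. Origin: middle of the underside, z up; nested 30 mm above the worktop. x, y point to CORNERS: -x to the grip's, +x to the opposite one. A ring 7 mm high, 49 mm inside, on the 2.5 mm floor keeps one loose part in the middle.
- tray_2_grip (a point): Centre of tray_2's upright grip, 68 mm from the tray's middle along -x, 25 mm above its underside. The grip is a block 12 mm thick along the tray's x, 28 mm wide along y, standing from the flange (16 mm above the underside) to 34 mm; its broad faces look along +x and -x and are free over the full 18 mm. Axes as tray_2.
- tray_2_far (a point): Corner of tray_2 opposite the grip, 60 mm from the middle along +x, 15 mm above the underside. The tray rests here 50 mm from the middle, at underside height: turned about that point by 0.1 rad (grip up 12 mm), it is free of all but this last corner, which then lifts out alone. Axes as tray_2.
- stack_1: What tray_1 is nested on: two more trays on a bright metal base 112 mm square, one loose piece of 360 g. A spring catch at each corner holds tray_1; each lets go at 1 to 2 N when its corner has risen 3 mm. All four together hold more than this weight, so a level pull can lift the whole stack; corner by corner it comes off. Origin: middle of the underside; axes as tray_1.
- stack_2: What tray_2 is nested on: two more trays on a bright metal base 112 mm square, one loose piece of 360 g. A spring catch at each corner holds tray_2; each lets go at 1 to 2 N when its corner has risen 3 mm. All four together hold more than this weight, so a level pull can lift the whole stack; corner by corner it comes off. Origin: middle of the underside; axes as tray_2.
- disc_mid (a point): Centre of the blue insert disc (43 mm across, 12 mm high, 60 g, four white bushes on top). It lies loose in the middle of tray_1 or of tray_2 (which one differs from start to start); it can slip about 3 mm there.
- tin_mid (a point): Centre of the small round white and silver tin (38 mm across, 13 mm high) that lies in the other top tray.
- camera: Inspection camera, fixed: black plate 6 mm thick, 150 mm wide, from 75 mm before (-x) to 140 mm behind the origin; grey target with white cross at the origin; steel post at x +125 mm, 240 mm high, red band on it 81 to 131 mm above the worktop; the camera on the post looks down toward -x, lens end 75 mm behind and 180 mm above the target. Origin: below the target, on the worktop; z up.
- focus (a point): Focus of the camera: straight above the middle of the target, 106 mm above the worktop, level with the middle of the red band.
- loupe: Black loupe, 40 mm across, 30 mm high, bystander. Origin: middle of its underside.
- brass_weight: Brass weight, 31 mm across, 51 mm high, bystander. Origin: middle of its underside.
Mind the look-alikes: they are no part of the job. Leave any purple or turquoise look-alike of the part that bears disc_mid alone.

How it is judged:
On the way, in this order (a step that is already met when the one before it is completed fails the run):
1. the grip corner of the tray with the disc is lifted (8 mm or more) while its opposite corner still rests on the trays below (((distance between disc_mid and tray_1 below 0.018 m and z of tray_1_grip in the frame of stack_1 above 0.063 m and z of tray_1_far in the frame of stack_1 below 0.05 m) or (distance between disc_mid and tray_2 below 0.018 m and z of tray_2_grip in the frame of stack_2 above 0.063 m and z of tray_2_far in the frame of stack_2 below 0.05 m))), for 0.1 s.
2. the tray with the disc is held free of its stack (((distance between disc_mid and tray_1 below 0.018 m and z of tray_1_far in the frame of stack_1 above 0.07 m and contact force between the fingers and tray_1 above 1 N) or (distance between disc_mid and tray_2 below 0.018 m and z of tray_2_far in the frame of stack_2 above 0.07 m and contact force between the fingers and tray_2 above 1 N))), for 0.1 s.
At the end, for the whole second after the job is handed in: Fingers hold the tray with the disc in its pocket: level within 8 degrees, still, touching neither stack nor camera; disc centre within 20 mm of the target's middle from above, 81 to 131 mm above the worktop. Other tray nested with its tin; both stacks down, shifted under 40 mm (((distance between disc_mid and tray_1 below 0.018 m and distance between tin_mid and tray_2 below 0.018 m and angle between tray_1's own z axis and vertical below 0.14 rad and contact force between the fingers and tray_1 above 1 N and contact force between tray_1 and camera below 0.05 N and contact force between tray_1 and stack_1 below 0.05 N and contact force between tray_1 and stack_2 below 0.05 N and linear speed of tray_1 below 0.02 m/s and z of tray_2_grip in the frame of stack_2 below 0.059 m) or (distance between disc_mid and tray_2 below 0.018 m and distance between tin_mid and tray_1 below 0.018 m and angle between tray_2's own z axis and vertical below 0.14 rad and contact force between the fingers and tray_2 above 1 N and contact force between tray_2 and camera below 0.05 N and contact force between tray_2 and stack_2 below 0.05 N and contact force between tray_2 and stack_1 below 0.05 N and linear speed of tray_2 below 0.02 m/s and z of tray_1_grip in the frame of stack_1 below 0.059 m)) and horizontal distance between disc_mid and focus below 0.02 m and height (world z) of disc_mid between 0.081 and 0.131 m and height (world z) of each of stack_1, stack_2 below 0.006 m and distance of each of stack_1, stack_2 from where it was at the start of the episode below 0.04 m); the arm keeps its last pose, push and grip.
It fails at once if the trays below are lifted, tipped or pushed away (stack raised 10 mm, tipped 0.12 rad or shifted 50 mm) (height (world z) of any of stack_1, stack_2 above 0.01 m or angle between any of stack_1, stack_2's own z axis and vertical above 0.12 rad or distance of any of stack_1, stack_2 from where it was at the start of the episode above 0.05 m).
It fails at once if the disc leaves its pocket (distance between disc_mid and tray_1 above 0.022 m and distance between disc_mid and tray_2 above 0.022 m).
It fails at once if the tin leaves its pocket (distance between tin_mid and tray_1 above 0.022 m and distance between tin_mid and tray_2 above 0.022 m).
It fails at once if the tray with the tin is lifted ((distance between tin_mid and tray_1 below 0.018 m and z of tray_1_grip in the frame of stack_1 above 0.063 m) or (distance between tin_mid and tray_2 below 0.018 m and z of tray_2_grip in the frame of stack_2 above 0.063 m)).
It fails at once if a bystander is disturbed (moved 30 mm) (distance of any of loupe, brass_weight from where it was at the start of the episode above 0.03 m).
It also fails if it takes over 45 s, if anything falls off the work surface, if the arm or the gripper's body presses on something with over 40 N, if the wrist force passes 120 N, or if a joint passes its speed limit or range.

### The arm

A 6-joint arm with a two-finger parallel gripper is mounted at the origin on a cart in front of the work surface, level with it; the furniture and walls round the work are solid. World frame = base frame: x ahead of the robot, y to its left, z up, the work surface at z = 0. Lengths are in m, angles in rad, forces in N, time in s.
With the tool pointing down it reaches from about 0.35 to 0.725 m from the base axis. Payload 4.3 kg.
Tool frame: the origin (TCP) lies midway between the tips of the shut fingers; the grasp point (between the pads) lies 19 mm behind it; z points along the fingers, x is the direction in which the jaws open and shut, and the axes are right-handed (so a half turn about z gives the same grasp; the last joint's range is limited). The gripper opens to 85 mm and grips with 20 to 120 N. Pads are 22 mm wide; open, the fingers measure 114 mm over their backs; the gripper's body (76 mm by 85 mm) begins 54 mm behind the grasp point. The pads swing forward as they close: fully open they stand 13 mm farther back than shut.
Start: joints at [1.182, 0.377, 0.081, 1.274, 0, 1.46], TCP at [0.158, 0.553, 0.204] pointing down, gripper open.
Joint ranges: [-2.72, 2.72], [-0.84, 1.66], [-1.02, 1.22], [-1.77, 2.12], [-1.37, 1.28], [-3.14, 3.14]. Speed limits (rad/s): [2.57, 2.57, 3.14, 3.14, 3.14, 3.14].

### API

Orientations are given as a unit quaternion [w, x, y, z].
In Python, from workcell import * gives the robot as it stands.
- The arm moves only by the shell command python3 -m crank 'ROWS' [FORCE]. ROWS is a JSON object of lists of equal length, an entry for each row: "gripper": the opening, from 0 (shut) to 1 (fully open); "xyz": the shift along the tool's x, y, z in mm, a list of three; "angular": the turn, a rotation vector about the tool's x, y, z in degrees, a list of three. In form: {"gripper": [gripper, ...], "xyz": [[x, y, z], ...], "angular": [[rx, ry, rz], ...]}. A call has 1 to 12 rows; each row shifts and turns the commanded pose from where the row before left it, along the tool's axes as they then stand; what a row does not reach is not made up. A row lasts 1/10 s, in which the tool goes at most 50 mm and 8.59 degrees, less where a joint would pass 70% of its speed; a pose out of reach is approached as far as the arm can. A call is refused whole if a number of a shift passes 50 or a number of a turn 8.59, either way. A call with a gripper value outside its range is refused whole. The fingers move at their own pace and stop on an object; FORCE is the grip in N (left out, the last holds). Time passes only in rows, so rows that do not move let the fingers close. It gives the time, the measured TCP pose, the force and the opening at its end, in the units of the state.
- sense(): the state, without advancing time (a new reading comes with each control period).
- grab_frame(name): name is "scene" or "top"; returns the picture (384x512x3 uint8, red, green, blue); there is no depth.
- camera_info(name): a dict with "intrinsics" (3x3 intrinsics, pixels), "rvec" (rotation vector, rad) and "tvec" (3), from world to camera coordinates, as OpenCV has them. Camera axes: x right, y down, z forward; pixel columns grow to the right and rows downward; lengths in m; the calibration is good to about 2 mm. A picture is of the moment at which its call begins. camera_info takes no time and is no camera call.
- job_done(): hands the job in, once; it reports no verdict.
Trained networks look in the newest picture that a camera, given by its name, has taken for a name from the list of things; names that differ only in an ending like _2 or _b are one class to them, and where a whole thing is asked for, a point or a joint stands for the part that bears it (a point fixed in the world has none). Each returns a list of dicts, best first, with "confidence" (0 to 1); they miss things now and then, are a little off and sometimes report something else, mostly with a low value. They report only what shows in the picture. A call takes as long as a camera call. They do not tell look-alikes from the thing itself.
- find_in(query, camera): "at" ([column, row] in pixels, amid what is visible of it).
The state is a dict: "clock": time; "joint_positions": joint angles; "joint_vel": joint speeds; "effort": joint torques, N m; "tool_pos": TCP position; "ee_rot": TCP orientation; "contact_force": force on the tool from outside, world axes, zero at the start; "moment": the same for the moment, N m; "gripper_width": finger opening in m.
Only numpy, scipy, OpenCV 4.12 (cv2) and the standard library are available. Lean on these libraries where they do the work, as an engineer would, in place of code of your own. Each camera call takes 0.05 s, during which the arm holds its last target.

## Working session

There is one attempt and no reset: what is moved stays moved. The work goes in short steps, Python scripts to look and compute and a shell command to move; the robot and the scene stay as the last step left them, time stands still between calls to the robot, and variables do not carry over. Pictures are saved under pics/ and viewed, and the job is handed in when it is done.

```bash
mkdir -p pics; ls
python3 - <<'E'
from workcell import *
import cv2
for n in("scene","top"):
    im=grab_frame(n); cv2.imwrite(f"pics/{n}0.png",cv2.resize(im[:,:,::-1],(800,600),interpolation=cv2.INTER_CUBIC))
    print(n,camera_info(n))
    for q in("tray_1","tray_1_grip","disc_mid","tin_mid","camera","focus","loupe","brass_weight","stack_1","tray_1_far"):
        try:print(q,[(round(d["at"][0]),round(d["at"][1]),round(d["confidence"],2)) for d in find_in(q,n)])
        except Exception as e:print(q,e)
print(sense())
E
```

```text
pics
scene {'intrinsics': array([[350.52999096,   0.        , 249.18082492],
       [  0.        , 350.52999096, 193.80087228],
       [  0.        ,   0.        ,   1.        ]]), 'rvec': array([ 2.27157853, -0.92073564,  0.34053303]), 'tvec': array([-0.3803928,  0.3680718,  0.7741645])}
tray_1 [(188, 163, 0.84), (250, 197, 0.75)]
tray_1_grip [(245, 206, 0.59)]
disc_mid [(209, 222, 0.51), (274, 190, 0.5)]
tin_mid []
camera [(332, 266, 0.89), (248, 175, 0.6)]
focus [(330, 264, 0.78), (178, 171, 0.27)]
loupe [(248, 173, 0.71)]
brass_weight [(311, 216, 0.71)]
stack_1 [(246, 220, 0.64), (192, 185, 0.6)]
tray_1_far [(246, 198, 0.85)]
top {'intrinsics': array([[433.8098564 ,   0.        , 259.31130596],
       [  0.        , 433.8098564 , 193.25523206],
       [  0.        ,   0.        ,   1.        ]]), 'rvec': array([ 2.20817439, -2.1808189 ,  0.11655517]), 'tvec': array([-0.01401983,  0.56956242,  1.07276614])}
tray_1 [(150, 215, 0.8), (248, 206, 0.62)]
tray_1_grip [(249, 203, 0.73)]
disc_mid [(222, 241, 0.65), (238, 152, 0.51), (244, 199, 0.48)]
tin_mid [(144, 210, 0.52), (171, 210, 0.37)]
camera [(350, 192, 0.66)]
focus [(353, 192, 0.75)]
loupe []
brass_weight []
stack_1 [(171, 214, 0.62), (223, 219, 0.38)]
tray_1_far [(248, 205, 0.78)]
{'clock': 1.1, 'joint_positions': array([1.18175831e+00, 3.77295365e-01, 8.09894276e-02, 1.27438264e+00,
       7.28512189e-06, 1.46052738e+00]), 'joint_vel': array([ 0.001707  , -0.00075201,  0.00044884, -0.00017447,  0.00119919,
        0.00097334]), 'effort': array([-2.19856324e-04, -4.63526845e+01,  2.70163411e+01,  3.62937280e-04,
       -2.11038805e-04, -5.76535641e-06]), 'tool_pos': array([0.15821494, 0.55284874, 0.20372791]), 'ee_rot': array([-3.06352632e-05,  7.98489964e-01,  6.02008118e-01,  4.44685168e-05]), 'contact_force': array([ 0.17833098,  0.73367027, -0.42059045]), 'moment': array([ 0.02393671, -0.02131981, -0.03641407]), 'gripper_width': 0.08545955445677161}
```

View pics/scene0.png

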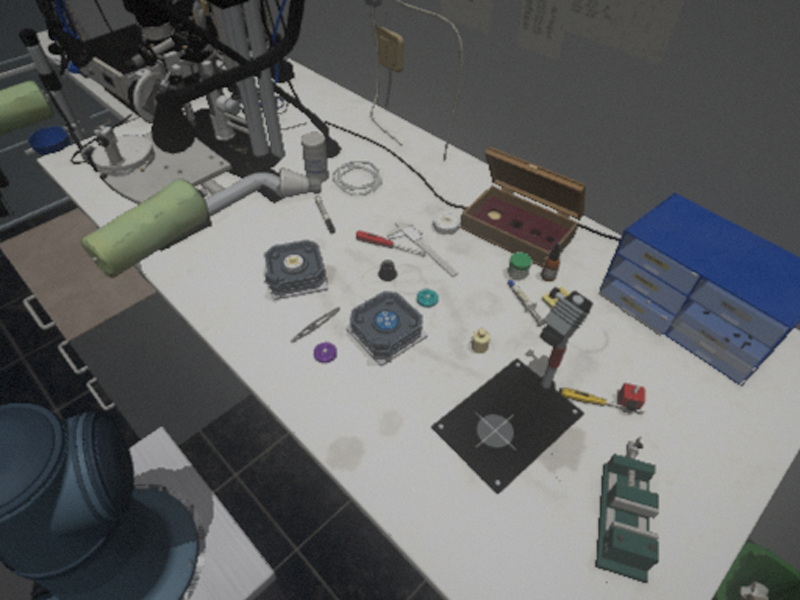

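View pics/top0.png

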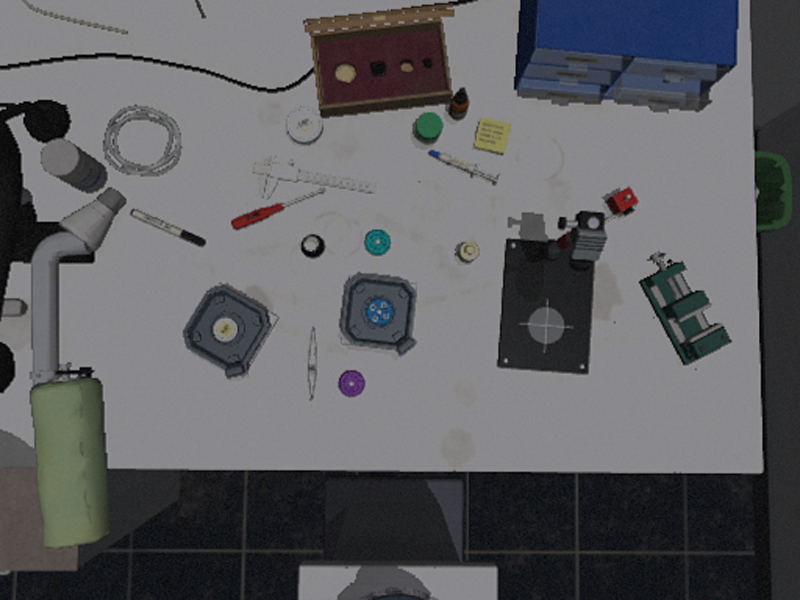

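The scene view shows the tray with the blue disc at (386,320) and the tray with the tin at (294,262). Loose look-alike discs lie at (427,298) in turquoise and (325,352) in purple. In the top view the grip of the blue-disc tray is at about (406,346), the disc at (378,312) and the target cross at (545,325). Next I'll take close crops and measure.

```bash
cat > h.py <<'E'
from workcell import *
import numpy as np,cv2
def cam(n):
    c=camera_info(n);R=cv2.Rodrigues(np.array(c["rvec"]))[0];return np.array(c["intrinsics"]),R,np.array(c["tvec"])
def back(n,uv,z):
    K,R,t=cam(n);d=R.T@np.linalg.solve(K,[uv[0],uv[1],1.]);o=-R.T@t
    return o+d*(z-o[2])/d[2]
def proj(n,p):
    K,R,t=cam(n);q=K@(R@np.array(p,float)+t);return q[:2]/q[2]
def crop(n,im,x0,y0,x1,y1,f,fn,pts=()):
    c=cv2.resize(np.ascontiguousarray(im[y0:y1,x0:x1,::-1]),None,fx=f,fy=f,interpolation=cv2.INTER_CUBIC)
    c=np.clip(c.astype(float)*1.6,0,255).astype(np.uint8)
    for p in pts:
        u=proj(n,p);cv2.drawMarker(c,(int((u[0]+.5-x0)*f),int((u[1]+.5-y0)*f)),(0,0,255),0,10,1)
    cv2.imwrite(fn,c)
E
python3 - <<'E'
from h import *
s=sense();print(proj("top",s["tool_pos"]),proj("scene",s["tool_pos"]),proj("top",[0,0,0]))
for n in("top","scene"): 
    K,R,t=cam(n);print(n,-R.T@t)
im=grab_frame("top");crop("top",im,205,165,295,245,8,"pics/t1.png")
im=grab_frame("scene");crop("scene",im,200,170,300,245,8,"pics/s1.png")
for nm,uv,z in(("disc",(378*.64,312*.64),.0445),("grip",(406*.64,346*.64),.064),("target",(545*.64,325*.64),.006)):print(nm,back("top",uv,z))
for nm,uv,z in(("disc",(386*.64,320*.64),.0445),("target",(495*.64,431*.64),.006)):print(nm,back("scene",uv,z))
E
```

```text
[-20.38496333 387.58467112] [ 10.30260691 139.937648  ] [253.64190758 423.57736884]
top [0.4836899  0.02287088 1.1139776 ]
scene [ 0.1138345  -0.43499854  0.82299707]
disc [0.55147129 0.03643912 0.0445    ]
grip [ 0.49812606 -0.00784065  0.064     ]
target [ 0.53609303 -0.2379537   0.006     ]
disc [0.55205757 0.0323372  0.0445    ]
target [ 0.53861038 -0.24016683  0.006     ]
```

View pics/t1.png

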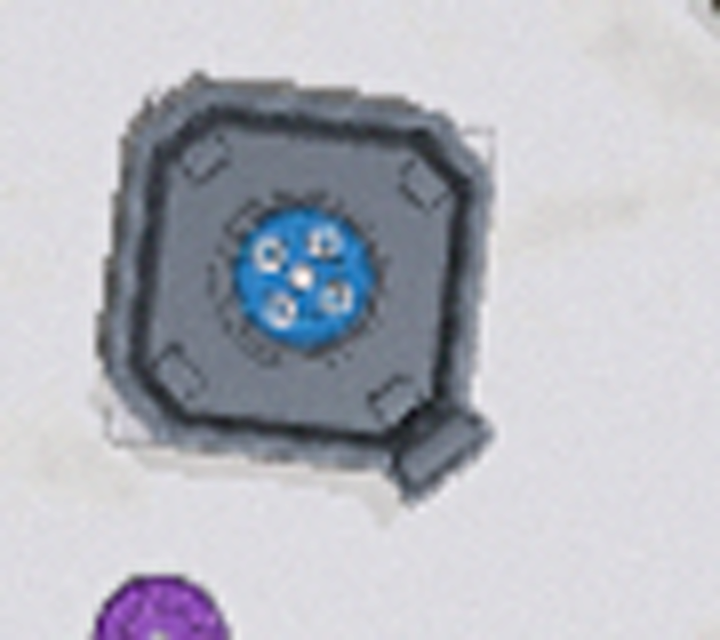

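View pics/s1.png

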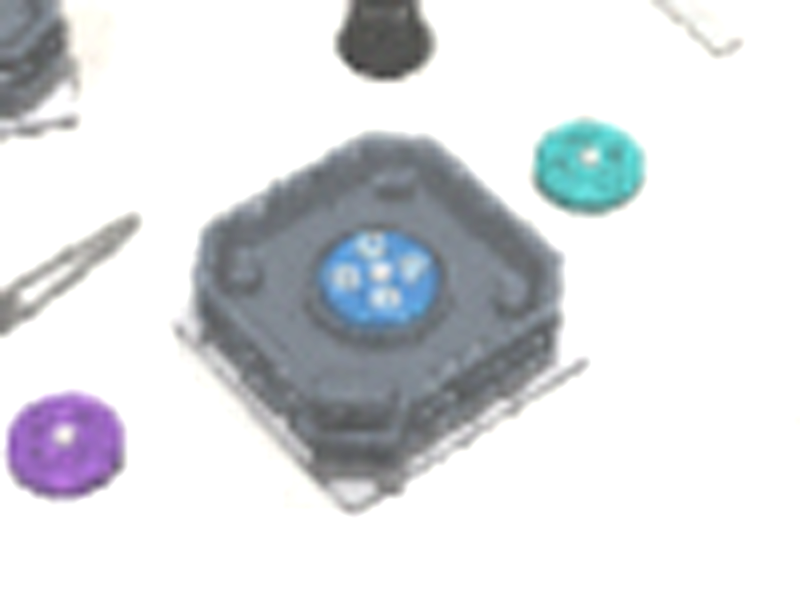

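The blue disc with four white bushes sits in the right-hand stack's tray, and its grip is at crop (441,453), i.e. near (260,221) in the top picture. The purple and turquoise discs are loose on the table. I'll fit the tray pose by silhouette.

```bash
cat > fit.py <<'E'
from h import *
from scipy.optimize import minimize
def octo(): 
    a=np.deg2rad(45); h=.056;d=.066
    # square frame: flats at +-h, corners cut at distance d along diagonal
    c=d*np.sqrt(2)-h
    s=[(h,c),(c,h),(-c,h),(-h,c),(-h,-c),(-c,-h),(c,-h),(h,-c)]
    s=np.array(s);R=np.array([[np.cos(a),-np.sin(a)],[np.sin(a),np.cos(a)]])
    return s@R.T
O=octo()
G=np.array([(-.074,-.014),(-.074,.014),(-.062,.014),(-.062,-.014)])
def tw(P,p,z):
    c,s=np.cos(p[2]),np.sin(p[2])
    q=P@np.array([[c,s],[-s,c]])+p[:2]
    return np.c_[q,np.full(len(q),z)]
S=4
def sil(n,p,x0,y0,x1,y1):
    m=np.zeros(((y1-y0)*S,(x1-x0)*S),np.uint8)
    for P,zs in((O,(.046,.034)),(G,(.046,.064))):
        q=np.vstack([tw(P,p,z) for z in zs]);u=np.array([proj(n,a) for a in q])
        u=((u+.5-[x0,y0])*S).astype(np.float32)
        cv2.fillPoly(m,[np.round(cv2.convexHull(u)*16).astype(np.int32)],1,shift=4)
    return m
E
python3 - <<'E'
from fit import *
im=grab_frame("top");b=(205,165,280,232)
x0,y0,x1,y1=b
c=cv2.resize(im[y0:y1,x0:x1],None,fx=S,fy=S,interpolation=cv2.INTER_CUBIC).astype(int)
print(im[170,210],im[200,222])
m=((c.max(2)<95)|((c[...,2]-c[...,0])>40)).astype(np.uint8)
n_,l,st,_=cv2.connectedComponentsWithStats(m); k=1+np.argmax(st[1:,4]); m=(l==k).astype(np.uint8)
cn,_=cv2.findContours(m,0,2);m=cv2.drawContours(np.zeros_like(m),cn,-1,1,-1)
cv2.imwrite("pics/mask.png",m*255)
g=back("top",(260.2,221.6),.064);d=np.array([.5515,.035]);yaw=np.arctan2(*(d-g[:2])[::-1])
f=lambda q:-( (m&(s:=sil("top",[q[0]/1000,q[1]/1000,q[2]/100],*b))).sum()/(m|s).sum())
best=None
for dy in(-8,0,8):
    r=minimize(f,[551.5,35,yaw*100+dy],method="Nelder-Mead",options=dict(initial_simplex=[[551.5,35,yaw*100+dy],[555,35,yaw*100+dy],[551,39,yaw*100+dy],[551,35,yaw*100+dy+6]],xatol=.05,fatol=1e-5))
    print(r.x,r.fun)
    if best is None or r.fun<best.fun:best=r
p=best.x/[1000,1000,100];print("yaw",np.degrees(p[2]),"guess",np.degrees(yaw))
print("grip",tw(np.array([[-.068,0]]),p,.055))
pts=np.vstack([tw(O,p,.046),tw(G,p,.064),tw(np.zeros((1,2)),p,.0445)])
crop("top",im,205,165,280,235,8,"pics/t2.png",pts)
ims=grab_frame("scene");crop("scene",ims,200,170,300,245,8,"pics/s2.png",pts)
for z,uv in((.006,(348.8,208)),):print(back("top",uv,z))
crop("top",im,310,145,390,240,7,"pics/c1.png")
crop("scene",ims,270,170,380,320,5,"pics/c2.png")
E
```

```text
[139 138 141] [44 48 54]
[554.93290966  38.82771182  65.97693891] -0.9574391126115264Traceback (most recent call last):
  File "<stdin>", line 14, in <module>
    res = _minimize_neldermead(fun, x0, args, callback, bounds=bounds,
                               **options)
    fsim[j] = func(sim[j])
              ~~~~^^^^^^^^
    fx = function(np.copy(x), *(wrapper_args + args))
  File "<stdin>", line 11, in <lambda>
  File "fit.py", line 20, in sil
    q=np.vstack([tw(P,p,z) for z in zs]);u=np.array([proj(n,a) for a in q])
                                                     ~~~~^^^^^
  File "h.py", line 9, in proj
    K,R,t=cam(n);q=K@(R@np.array(p,float)+t);return q[:2]/q[2]
          ~~~^^^
  File "h.py", line 4, in cam
    c=camera_info(n);R=cv2.Rodrigues(np.array(c["rvec"]))[0];return np.array(c["intrinsics"]),R,np.array(c["tvec"])
ValueError: time passes only in moves, steps and waits
```

```bash
python3 - <<'E'
s=open("h.py").read()
s=s.replace("def cam(n):\n","import functools\n@functools.lru_cache\ndef cam(n):\n")
open("h.py","w").write(s)
E
cat > go.py <<'E'
from fit import *
im=grab_frame("top");b=(205,165,280,232)
x0,y0,x1,y1=b
c=cv2.resize(im[y0:y1,x0:x1],None,fx=S,fy=S,interpolation=cv2.INTER_CUBIC).astype(int)
m=((c.max(2)<95)|((c[...,2]-c[...,0])>40)).astype(np.uint8)
n_,l,st,_=cv2.connectedComponentsWithStats(m); k=1+np.argmax(st[1:,4]); m=(l==k).astype(np.uint8)
cn,_=cv2.findContours(m,0,2);m=cv2.drawContours(np.zeros_like(m),cn,-1,1,-1)
cv2.imwrite("pics/mask.png",m*255)
f=lambda q:-( (m&(s:=sil("top",[q[0]/1000,q[1]/1000,q[2]/100],*b))).sum()/(m|s).sum())
best=None
for y in(58,66,74):
    r=minimize(f,[551.5,35,y],method="Nelder-Mead",options=dict(initial_simplex=[[551.5,35,y],[555,35,y],[551,39,y],[551,35,y+6]],xatol=.05,fatol=1e-5))
    print(r.x,r.fun)
    if best is None or r.fun<best.fun:best=r
p=best.x/[1000,1000,100];print("yaw",np.degrees(p[2]))
print("grip",tw(np.array([[-.068,0]]),p,.055))
pts=np.vstack([tw(O,p,.046),tw(G,p,.064),tw(np.zeros((1,2)),p,.0445)])
crop("top",im,205,165,280,235,8,"pics/t2.png",pts)
ims=grab_frame("scene");crop("scene",ims,200,170,300,245,8,"pics/s2.png",pts)
crop("top",im,310,145,390,240,6,"pics/c1.png")
crop("scene",ims,270,170,380,320,4,"pics/c2.png")
E
python3 go.py
```

```text
[554.81971543  38.51778858  68.04159851] -0.9579457539360005
[554.98936381  38.48363797  66.82040141] -0.9569788810893863
[554.89992506  38.58808948  68.15020369] -0.9572911963882619
yaw 38.98496425849054
grip [[ 0.50196256 -0.00426213  0.055     ]]
```

View pics/t2.png

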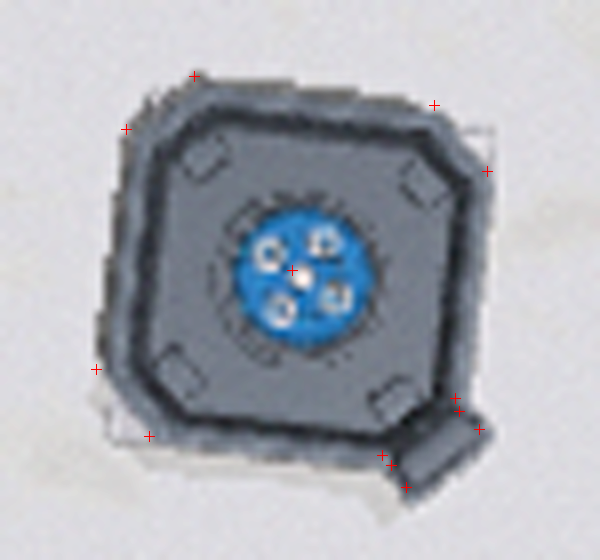

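View pics/s2.png

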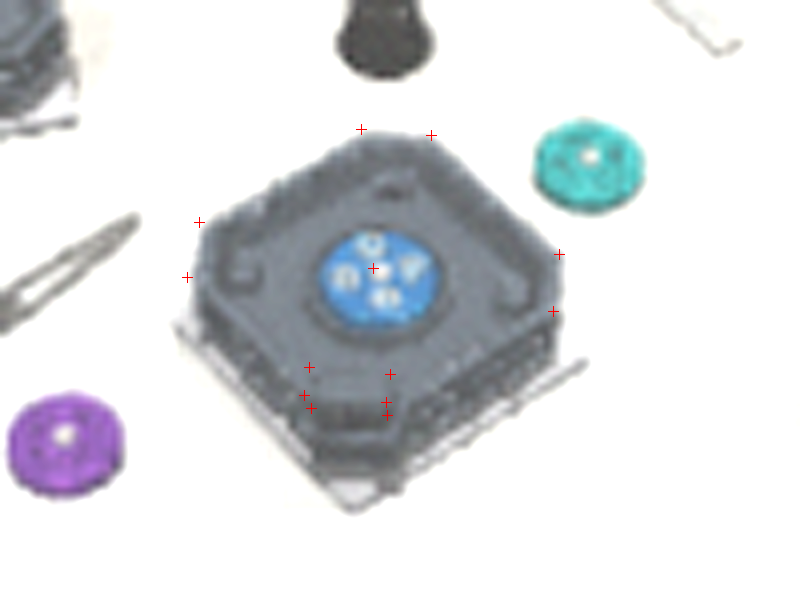

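View pics/c1.png

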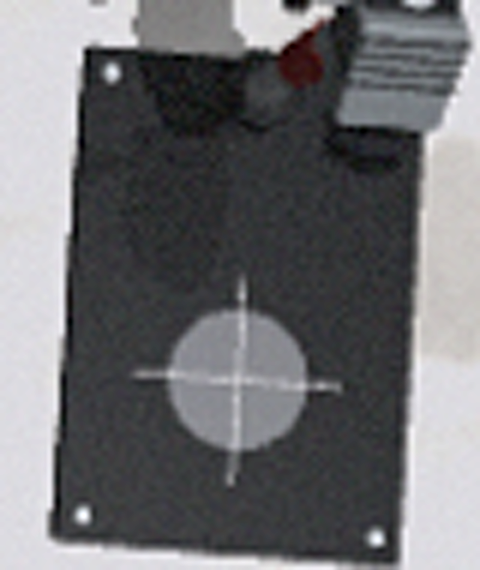

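View pics/c2.png

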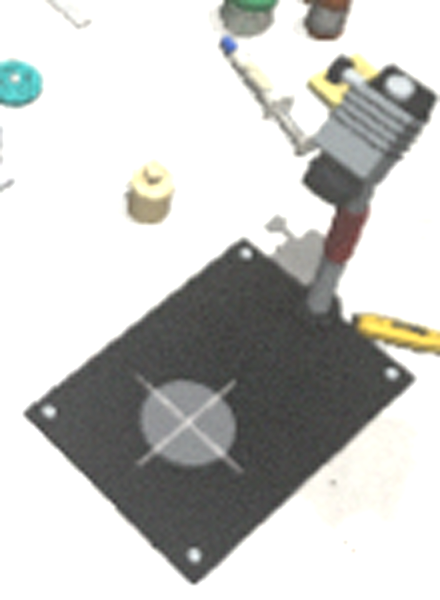

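The fit is good in both views, biased about 0.7 px up-left (disc centre at (302,275) in the crop), so I'll correct for that. A green padded arm stands between the start pose and the trays, so I'll triangulate it before moving.

Run:
```python
from h import *
def tri(a,b):
    P=[K@np.c_[R,t] for K,R,t in(cam("top"),cam("scene"))]
    X=cv2.triangulatePoints(P[0],P[1],np.array(a,float)[:,None],np.array(b,float)[:,None])[:,0];X=X[:3]/X[3]
    return X.round(3),np.linalg.norm(proj("top",X)-a).round(1),np.linalg.norm(proj("scene",X)-b).round(1)
s=.64
print("green mid",tri((68*s,460*s),(147*s,228*s)))
print("green near end",tri((68*s,540*s),(105*s,255*s)))
print("green far end",tri((68*s,380*s),(190*s,205*s)))
print("elbow",tri((45*s,250*s),(245*s,185*s)))
print("cone",tri((118*s,195*s),(318*s,184*s)))
t=(205+302/8-.5,165+275/8-.5);q=(200+378/8-.5,170+275/8-.5)
print("disc",back("top",t,.0445),back("scene",q,.0445),tri(t,q))
print("grip top",back("top",(205+440/8-.5,165+451/8-.5),.064))
t=(310+238/6-.5,145+381/6-.5);q=(270+188/4-.5,170+422/4-.5)
print("target",back("top",t,.006),back("scene",q,.006),tri(t,q))
a=back("top",(310+232/6,145+482/6),.006);b=back("top",(310+242/6,145+280/6),.006);print("cam yaw",np.degrees(np.arctan2(*(b-a)[1::-1])))
```

```text
green mid (array([0.332, 0.469, 0.129]), np.float64(0.7), np.float64(0.8))
green near end (array([0.231, 0.457, 0.135]), np.float64(4.7), np.float64(5.6))
green far end (array([0.439, 0.483, 0.117]), np.float64(1.7), np.float64(1.8))
elbow (array([0.635, 0.583, 0.013]), np.float64(5.6), np.float64(5.7))
cone (array([0.735, 0.457, 0.029]), np.float64(0.1), np.float64(0.1))
disc [0.55347281 0.035654   0.0445    ] [0.55384666 0.03541024 0.0445    ] (array([0.554, 0.036, 0.045]), np.float64(0.1), np.float64(0.1))
grip top [ 0.49947902 -0.00700332  0.064     ]
target [ 0.536105   -0.23890226  0.006     ] [ 0.5399328  -0.23812503  0.006     ] (array([ 0.536, -0.238,  0.011]), np.float64(0.3), np.float64(0.5))
cam yaw -3.1340532732672903
```

Run:
```python
from h import *
im=grab_frame("scene");crop("scene",im,0,0,220,190,3.6,"pics/s3.png",[sense()["tool_pos"],sense()["tool_pos"]+[0,0,.12]])
im=grab_frame("top");crop("top",im,0,60,160,384,1.8,"pics/t3.png")
```

```text
(no output)
```

View pics/s3.png

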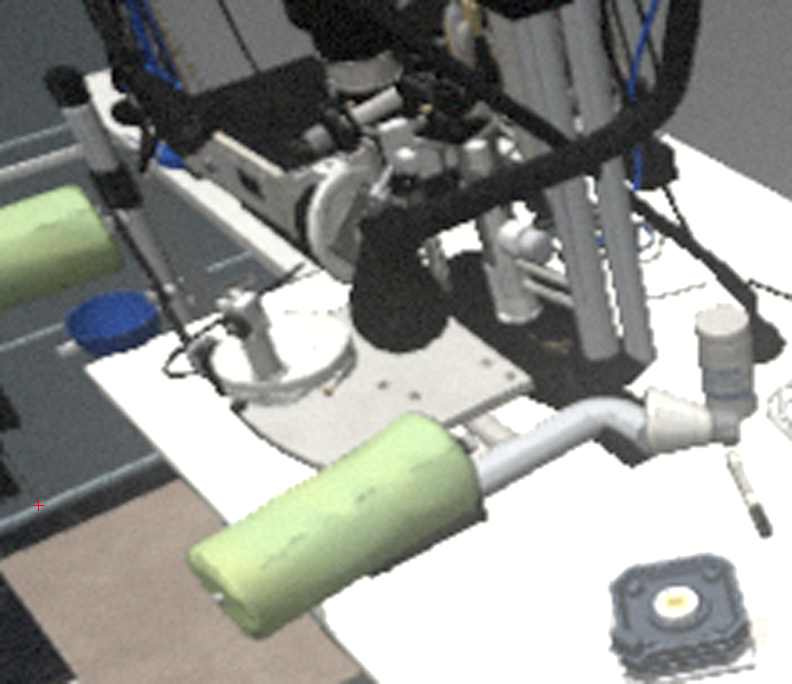

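The green armrest lies at x 0.23–0.44, y ≈ 0.47, with its top near z 0.165. I'll lift to 0.30 m first, then cross over it.

```bash
cat > to.py <<'E'
from h import *
from scipy.spatial.transform import Rotation as Ro
def q2r(q): return Ro.from_quat([q[1],q[2],q[3],q[0]])
def pose(yawdeg,tilt=0):
    # tool x = tray x (yaw), tool z down; tilt (rad) = grip-up rotation about tray +y
    return Ro.from_euler("z",yawdeg,degrees=True)*Ro.from_rotvec([0,tilt,0])*Ro.from_rotvec([np.pi,0,0])
def to(p,R):
    s=sense();C=q2r(s["ee_rot"])
    d=C.inv().apply(np.array(p)-s["tool_pos"])*1000
    w=np.degrees((C.inv()*R).as_rotvec())
    e=C.as_matrix()
    print("clock",s["clock"],"pos",s["tool_pos"].round(4),"xyaw",np.degrees(np.arctan2(e[1,0],e[0,0])).round(2),"axis",e[:,2].round(4),"w",s["gripper_width"],"F",s["contact_force"].round(2))
    print("shift",d.round(1),"turn",w.round(2))
E
python3 -m crank '{"gripper":[1,1,1],"xyz":[[0,0,-40],[0,0,-40],[0,0,-20]],"angular":[[0,0,0],[0,0,0],[0,0,0]]}' 110
python3 -c "
from to import *
to([.500,-.007,.30],pose(39))"
```

```text
clock: 1.75
tool_pos: [0.1585, 0.5535, 0.3072]
ee_rot: [-0.001, 0.798, 0.602, 0.002]
contact_force: [-0.5, 1.0, 0.2]
gripper_width: 0.0858
clock 1.75 pos [0.1585 0.5535 0.3072] xyaw 74.03 axis [ 0.0015  0.0039 -1.    ] w 0.08578730055999131 F [-0.51  1.04  0.2 ]
shift [-445.   482.5    5.5] turn [-0.05 -0.24 35.03]
```

```bash
python3 -m crank '{"gripper":[1,1,1,1,1,1,1,1,1,1,1,1],"xyz":[[-15,16,0],[-30,32,0],[-31,34,0],[-31,34,0],[-31,34,0],[-31,34,0],[-31,34,0],[-31,34,0],[-31,34,0],[-31,34,0],[-31,34,0],[-31,34,0]],"angular":[[0,0,0],[0,0,0],[0,0,0],[0,0,0],[0,0,0],[0,0,0],[0,0,0],[0,0,0],[0,0,0],[0,0,0],[0,0,0],[0,0,0]]}'
python3 -m crank '{"gripper":[0.5,0.5,0.5,0.5,0.5,0.5,0.5,0.5],"xyz":[[-31,34,0],[-31,34,0],[-18,20,0],[0,0,0],[0,0,0],[0,0,0],[0,0,0],[0,0,0]],"angular":[[0,0,0],[0,0,0],[0,0,3],[0,0,7],[0,0,8],[0,0,8],[0,0,7],[0,0,2]]}'
python3 -c "
from to import *
to([.500,-.007,.15],pose(39))"
```

```text
clock: 2.95
tool_pos: [0.4343, 0.103, 0.304]
ee_rot: [0.0, 0.799, 0.602, 0.0]
contact_force: [0.4, 0.9, 0.7]
gripper_width: 0.0854
clock: 3.75
tool_pos: [0.4962, 0.0035, 0.3037]
ee_rot: [-0.0, 0.943, 0.333, 0.0]
contact_force: [0.6, 0.5, 0.1]
gripper_width: 0.0426
clock 3.75 pos [0.4962 0.0035 0.3037] xyaw 38.85 axis [ 2.e-04  1.e-04 -1.e+00] w 0.04259028025177133 F [0.58 0.51 0.1 ]
shift [ -3.7  10.6 153.7] turn [ 0.   -0.01 -0.15]
```

```bash
python3 -m crank '{"gripper":[0.5,0.5,0.5,0.5,0.5,0.5,0.5],"xyz":[[-3.7,10.6,20],[0,0,40],[0,0,40],[0,0,40],[0,0,24],[0,0,0],[0,0,0]],"angular":[[0,0,0],[0,0,0],[0,0,0],[0,0,0],[0,0,0],[0,0,0],[0,0,0]]}'
python3 - <<'E'
from to import *
to([.500,-.007,.060],pose(39))
im=grab_frame("scene");crop("scene",im,190,110,310,250,5,"pics/s4.png",[[.5,-.007,.064],sense()["tool_pos"]])
im=grab_frame("top");crop("top",im,205,150,295,245,6,"pics/t4.png")
E
```

```text
clock: 4.45
tool_pos: [0.4999, -0.0069, 0.1402]
ee_rot: [-0.0, 0.943, 0.334, -0.0]
contact_force: [0.3, -0.3, 0.8]
gripper_width: 0.0425
clock 4.45 pos [ 0.4999 -0.0069  0.1402] xyaw 39.03 axis [-3.e-04  1.e-04 -1.e+00] w 0.04245399912439422 F [ 0.33 -0.3   0.81]
shift [ 0.   0.1 80.2] turn [-0.02  0.01  0.03]
```

View pics/s4.png

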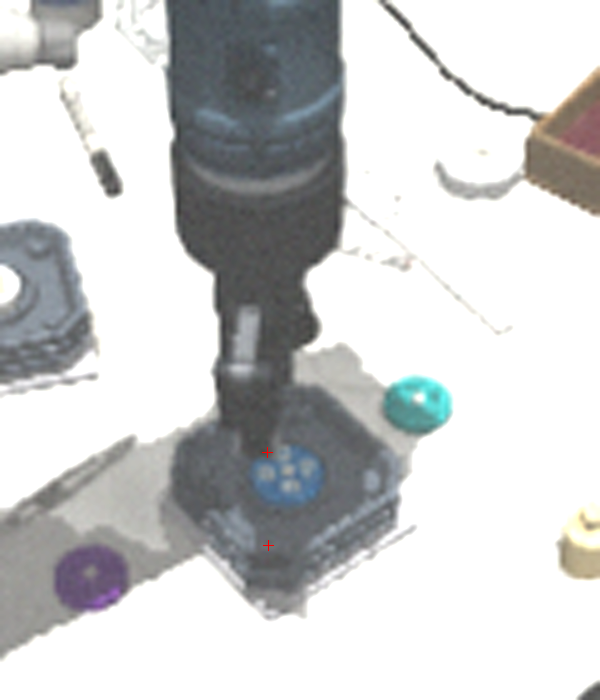

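View pics/t4.png

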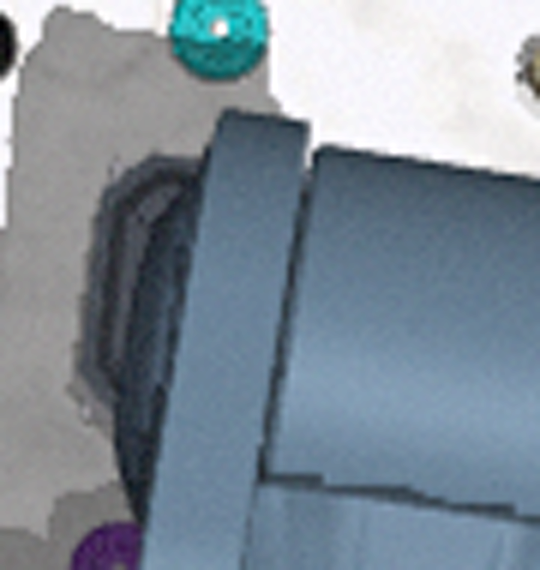

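The scene crop shows the fingertips at (267,452), above the grip's marker at (268,545) and aligned with it. I'll descend to tip z ≈ 0.050 and close.

```bash
python3 -m crank '{"gripper":[0.5,0.5,0.5,0.5,0.5,0.5,0.5],"xyz":[[0,0,25],[0,0,25],[0,0,20],[0,0,12],[0,0,6],[0,0,2],[0,0,0]],"angular":[[0,0,0],[0,0,0],[0,0,0],[0,0,0],[0,0,0],[0,0,0],[0,0,0]]}'
python3 - <<'E'
from to import *
to([.500,-.007,.049],pose(39))
im=grab_frame("scene");crop("scene",im,210,150,290,240,6,"pics/s5.png",[sense()["tool_pos"]])
E
```

```text
clock: 5.25
tool_pos: [0.5008, -0.007, 0.0505]
ee_rot: [0.0, 0.943, 0.334, 0.001]
contact_force: [-0.8, 0.0, 0.5]
gripper_width: 0.0428
clock 5.25 pos [ 0.5008 -0.007   0.0505] xyaw 39.03 axis [ 1.4e-03 -1.0e-04 -1.0e+00] w 0.042760573515156844 F [-0.78  0.01  0.51]
shift [-0.6 -0.5  1.5] turn [ 0.06 -0.06  0.03]
```

View pics/s5.png

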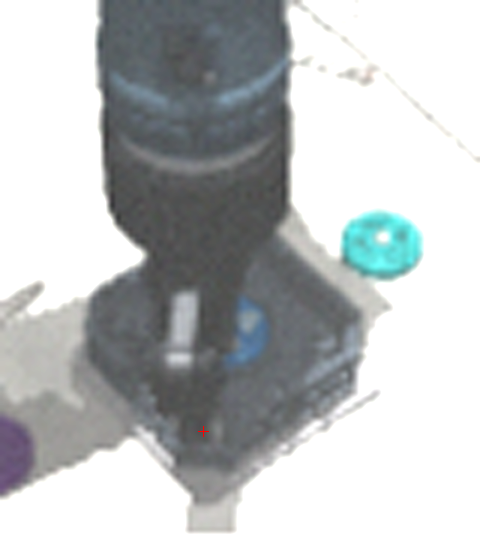

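```bash
python3 -m crank '{"gripper":[0.35,0.25,0.2,0.1,0,0,0],"xyz":[[0,0,0.5],[0,0,0],[0,0,0],[0,0,0],[0,0,0],[0,0,0],[0,0,0]],"angular":[[0,0,0],[0,0,0],[0,0,0],[0,0,0],[0,0,0],[0,0,0],[0,0,0]]}' 50
python3 - <<'E'
from to import *
to([.500,-.007,.049],pose(39))
im=grab_frame("scene");crop("scene",im,210,150,290,240,6,"pics/s6.png",[sense()["tool_pos"]])
E
```

```text
clock: 6.0
tool_pos: [0.4999, -0.0069, 0.0492]
ee_rot: [-0.0, 0.943, 0.334, -0.0]
contact_force: [0.5, 0.4, -0.0]
gripper_width: 0.0003
clock 6.0 pos [ 0.4999 -0.0069  0.0492] xyaw 39.02 axis [-0.e+00  1.e-04 -1.e+00] w 0.0003109871362411657 F [ 0.5   0.4  -0.04]
shift [-0.   0.1  0.2] turn [-0.01 -0.    0.02]
```

View pics/s6.png

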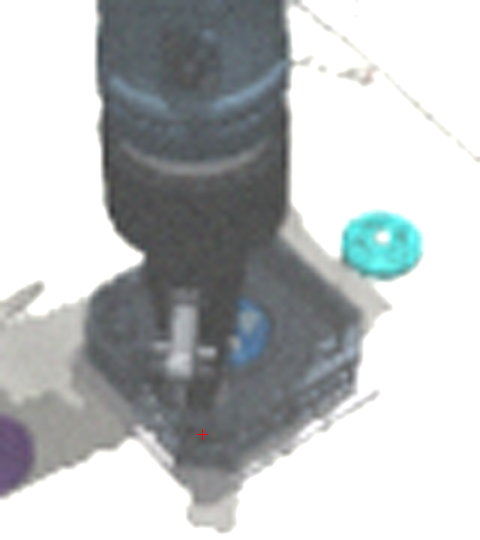

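The fingers closed on nothing (width 0.3 mm). I'll look closer before moving anything.

Run:
```python
from to import *
s=sense()
im=grab_frame("scene")
x0,y0,x1,y1=220,185,275,235
c=im[y0:y1,x0:x1,::-1].astype(float)/255;c=np.clip(c*2.2,0,1)**.6
c=cv2.resize((c*255).astype(np.uint8),None,fx=12,fy=12,interpolation=cv2.INTER_CUBIC)
for p,col in((s["tool_pos"],(0,0,255)),([.5,-.007,.064],(0,255,0)),([.5,-.007,.046],(255,0,255)),(s["tool_pos"]+[0,0,.03],(255,255,0))):
    u=proj("scene",p);cv2.drawMarker(c,(int((u[0]+.5-x0)*12),int((u[1]+.5-y0)*12)),col,0,12,1)
cv2.imwrite("pics/s7.png",c)
```

```text
(no output)
```

View pics/s7.png

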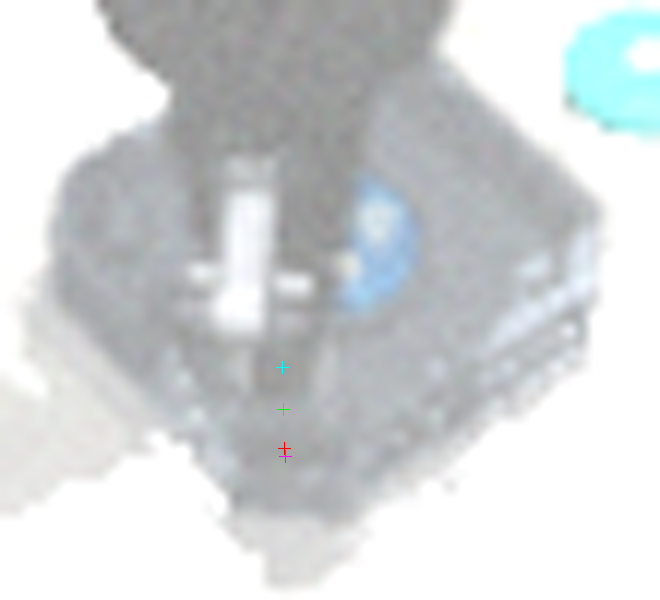

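The visible tip ends about 4 px above the projected TCP: either the block is hiding the tip, or the tips really are higher. I'll raise 50 mm with the fingers shut and compare tip and projection against a clear background.

```bash
python3 -m crank '{"gripper":[0,0,0,0],"xyz":[[0,0,-15],[0,0,-25],[0,0,-10],[0,0,0]],"angular":[[0,0,0],[0,0,0],[0,0,0],[0,0,0]]}' 50
cat > z.py <<'E'
from to import *
import sys
def zoom(fn,x0,y0,x1,y1,f,pts,n="scene"):
    im=grab_frame(n)
    c=im[y0:y1,x0:x1,::-1].astype(float)/255;c=np.clip(c*2,0,1)**.7
    c=cv2.resize((c*255).astype(np.uint8),None,fx=f,fy=f,interpolation=cv2.INTER_CUBIC)
    cols=[(0,0,255),(0,255,0),(255,0,255),(255,255,0),(0,255,255)]
    for i,p in enumerate(pts):
        u=proj(n,p);cv2.drawMarker(c,(int((u[0]+.5-x0)*f),int((u[1]+.5-y0)*f)),cols[i%5],0,10,1)
    cv2.imwrite(fn,c)
E
python3 - <<'E'
from z import *
s=sense();print(s["tool_pos"],s["gripper_width"])
zoom("pics/s8.png",215,160,280,235,8,[s["tool_pos"],[.5,-.007,.064]])
E
```

```text
clock: 6.5
tool_pos: [0.5017, -0.0072, 0.1007]
ee_rot: [0.001, 0.943, 0.334, 0.002]
contact_force: [-0.1, -0.5, -0.6]
gripper_width: 0.0001
[ 0.50167154 -0.00718021  0.10070752] 0.0001318885705742419
```

View pics/s8.png

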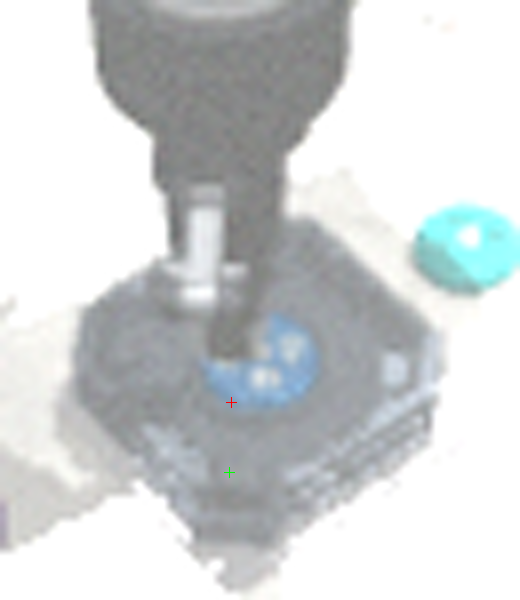

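The crop shows the shut tip at (232,358), while the reported TCP projects to (231,402). That is 5.5 px, or about 20 mm in height, so the real fingertips appear to sit about 20 mm above the reported TCP. That would explain closing over the grip's top. I'll reopen and feel down in small steps with a force check.

```bash
python3 -m crank '{"gripper":[0.5,0.5,0.5,0.5,0.5,0.5],"xyz":[[-1,0,10],[0,0,20],[0,0,15],[0,0,5],[0,0,0],[0,0,0]],"angular":[[0,0,0],[0,0,0],[0,0,0],[0,0,0],[0,0,0],[0,0,0]]}' 50
for i in 1; do python3 -m crank '{"gripper":[0.5,0.5],"xyz":[[0,0,4],[0,0,0]],"angular":[[0,0,0],[0,0,0]]}'; done
python3 -c "
from z import *
to([.5,-.007,.03],pose(39))
s=sense();zoom('pics/s9.png',215,170,280,235,8,[s['tool_pos'],[.5,-.007,.064]])"
```

```text
clock: 7.15
tool_pos: [0.499, -0.0075, 0.049]
ee_rot: [-0.0, 0.943, 0.334, -0.0]
contact_force: [-0.1, 0.8, -0.1]
gripper_width: 0.0423
clock: 7.35
tool_pos: [0.4995, -0.0076, 0.0453]
ee_rot: [0.0, 0.943, 0.334, 0.0]
contact_force: [-1.0, 0.4, 0.4]
gripper_width: 0.0429
clock 7.35 pos [ 0.4995 -0.0076  0.0453] xyaw 39.02 axis [ 6.e-04  0.e+00 -1.e+00] w 0.042865265355795164 F [-0.96  0.44  0.36]
shift [ 0.8 -0.1 15.3] turn [ 0.02 -0.03  0.02]
```

View pics/s9.png

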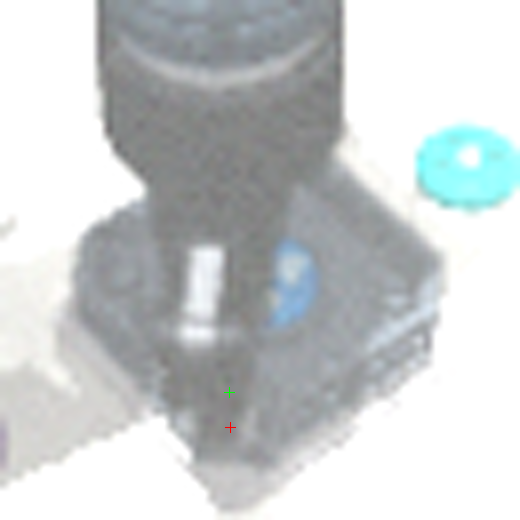

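```bash
for k in 1; do
python3 -m crank '{"gripper":[0.5,0.5],"xyz":[[0.6,0,3],[0,0,0]],"angular":[[0,0,0],[0,0,0]]}'
python3 -m crank '{"gripper":[0.5,0.5],"xyz":[[0,0,3],[0,0,0]],"angular":[[0,0,0],[0,0,0]]}'; done
```

```text
clock: 7.6
tool_pos: [0.4996, -0.0071, 0.042]
ee_rot: [-0.0, 0.943, 0.334, 0.0]
contact_force: [-0.3, 0.3, -0.7]
gripper_width: 0.0428
clock: 7.8
tool_pos: [0.4993, -0.0071, 0.0388]
ee_rot: [-0.0, 0.943, 0.334, -0.0]
contact_force: [-1.6, 0.6, 0.3]
gripper_width: 0.0428
```

```bash
python3 -m crank '{"gripper":[0.5,0.5],"xyz":[[0.5,0,3],[0,0,0]],"angular":[[0,0,0],[0,0,0]]}'
python3 -m crank '{"gripper":[0.5,0.5],"xyz":[[0,0,3],[0,0,0]],"angular":[[0,0,0],[0,0,0]]}'
python3 -c "
from z import *
to([.5,-.007,.03],pose(39))
s=sense();zoom('pics/s10.png',215,170,280,235,8,[s['tool_pos'],[.5,-.007,.064]])"
```

```text
clock: 8.0
tool_pos: [0.4998, -0.0068, 0.0358]
ee_rot: [-0.0, 0.943, 0.334, -0.0]
contact_force: [0.5, 0.1, -0.9]
gripper_width: 0.0427
clock: 8.2
tool_pos: [0.4997, -0.0068, 0.0328]
ee_rot: [-0.0, 0.943, 0.334, -0.0]
contact_force: [-0.5, -0.0, 0.3]
gripper_width: 0.0424
clock 8.2 pos [ 0.4997 -0.0068  0.0328] xyaw 39.03 axis [-6.e-04  2.e-04 -1.e+00] w 0.04235508518754852 F [-0.52 -0.    0.33]
shift [0.1 0.3 2.8] turn [-0.03  0.02  0.03]
```

View pics/s10.png

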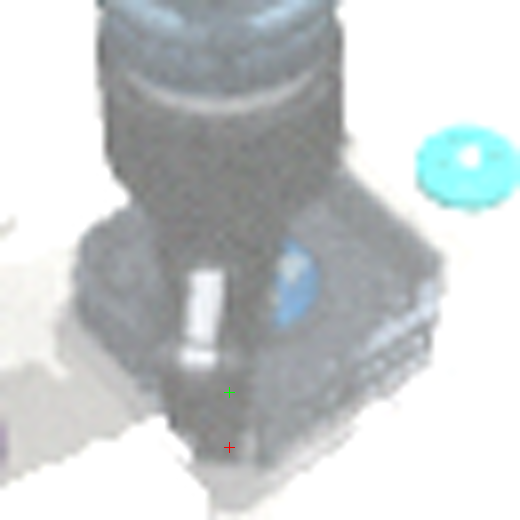

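```bash
python3 -m crank '{"gripper":[0.35,0.3],"xyz":[[0,0,0],[0,0,0]],"angular":[[0,0,0],[0,0,0]]}' 20
python3 -m crank '{"gripper":[0.24,0.2],"xyz":[[0,0,0],[0,0,0]],"angular":[[0,0,0],[0,0,0]]}'
python3 -m crank '{"gripper":[0.12,0.1,0.1],"xyz":[[0,0,0],[0,0,0],[0,0,0]],"angular":[[0,0,0],[0,0,0],[0,0,0]]}'
python3 -c "
from z import *
to([.5,-.007,.03],pose(39))
s=sense();zoom('pics/s11.png',215,170,280,235,8,[s['tool_pos'],[.5,-.007,.064]])"
```

```text
clock: 8.45
tool_pos: [0.5001, -0.0069, 0.0332]
ee_rot: [-0.0, 0.943, 0.334, 0.0]
contact_force: [0.1, 0.1, -0.3]
gripper_width: 0.0257
clock: 8.65
tool_pos: [0.5001, -0.0069, 0.0333]
ee_rot: [0.0, 0.943, 0.334, 0.0]
contact_force: [0.2, -0.3, 1.5]
gripper_width: 0.0171
clock: 8.95
tool_pos: [0.5005, -0.0066, 0.0333]
ee_rot: [-0.0, 0.943, 0.334, 0.0]
contact_force: [2.2, 1.2, -1.1]
gripper_width: 0.0109
clock 8.95 pos [ 0.5005 -0.0066  0.0333] xyaw 39.04 axis [ 8.e-04  6.e-04 -1.e+00] w 0.010931338440617545 F [ 2.18  1.2  -1.09]
shift [-0.6 -0.   3.3] turn [ 0.   -0.06  0.04]
```

View pics/s11.png

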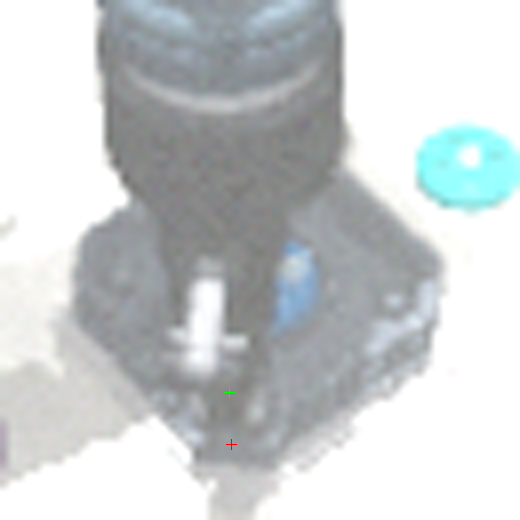

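The fingers now stop on something about 11 mm wide, which is the grip. The engagement may be shallow, so I'll open slightly and feel further down towards the flange.

```bash
python3 -m crank '{"gripper":[0.24,0.24,0.24],"xyz":[[0,0,0],[-0.5,0,2],[0,0,0]],"angular":[[0,0,0],[0,0,0],[0,0,0]]}' 20
python3 -m crank '{"gripper":[0.24,0.24],"xyz":[[0,0,2],[0,0,0]],"angular":[[0,0,0],[0,0,0]]}'
python3 -m crank '{"gripper":[0.24,0.24],"xyz":[[0,0,2],[0,0,0]],"angular":[[0,0,0],[0,0,0]]}'
```

```text
clock: 9.3
tool_pos: [0.499, -0.0073, 0.0308]
ee_rot: [-0.0, 0.943, 0.334, -0.001]
contact_force: [-0.6, -0.9, -0.4]
gripper_width: 0.0201
clock: 9.5
tool_pos: [0.4993, -0.0072, 0.0288]
ee_rot: [-0.0, 0.943, 0.334, -0.0]
contact_force: [-0.3, -0.8, 0.6]
gripper_width: 0.0203
clock: 9.7
tool_pos: [0.4994, -0.0071, 0.0269]
ee_rot: [-0.0, 0.943, 0.334, -0.0]
contact_force: [-1.1, 0.4, -0.4]
gripper_width: 0.0206
```

```bash
python3 -m crank '{"gripper":[0.24,0.24],"xyz":[[0,0,2],[0,0,0]],"angular":[[0,0,0],[0,0,0]]}' 20
python3 -c "
from z import *
to([.5,-.007,.03],pose(39))
s=sense();zoom('pics/s12.png',220,185,275,235,12,[s['tool_pos'],[.5,-.007,.064],[.5,-.007,.046]])"
```

```text
clock: 9.9
tool_pos: [0.4994, -0.0071, 0.0249]
ee_rot: [-0.0, 0.943, 0.334, -0.0]
contact_force: [-1.4, 0.5, 0.2]
gripper_width: 0.0204
clock 9.9 pos [ 0.4994 -0.0071  0.0249] xyaw 39.03 axis [-4.e-04  2.e-04 -1.e+00] w 0.020449851266640874 F [-1.43  0.48  0.2 ]
shift [ 0.5  0.3 -5.1] turn [-0.02  0.01  0.03]
```

View pics/s12.png

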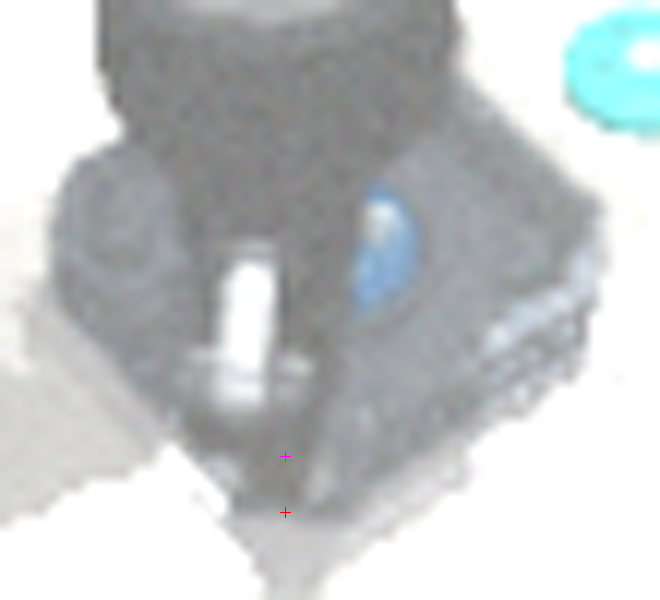

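The outer fingertip now ends at about (275,500), which corresponds to z ≈ 0.049, just above the flange. I'll close here.

```bash
python3 -m crank '{"gripper":[0.15,0.1,0.05,0.05],"xyz":[[0,0,0],[0,0,0],[0,0,0],[0,0,0]],"angular":[[0,0,0],[0,0,0],[0,0,0],[0,0,0]]}' 40
python3 -m crank '{"gripper":[0,0,0],"xyz":[[0,0,0],[0,0,0],[0,0,0]],"angular":[[0,0,0],[0,0,0],[0,0,0]]}' 110
python3 -c "
from z import *
to([.5,-.007,.03],pose(39))"
```

```text
clock: 10.35
tool_pos: [0.5002, -0.007, 0.0254]
ee_rot: [-0.0, 0.943, 0.334, 0.001]
contact_force: [1.7, 1.6, -1.5]
gripper_width: 0.011
clock: 10.65
tool_pos: [0.5002, -0.0071, 0.0255]
ee_rot: [0.0, 0.943, 0.334, 0.001]
contact_force: [2.2, 2.0, 1.1]
gripper_width: 0.0085
clock 10.65 pos [ 0.5002 -0.0071  0.0255] xyaw 39.03 axis [ 1.e-03  3.e-04 -1.e+00] w 0.008527236930107273 F [2.2  2.02 1.05]
shift [-0.1 -0.2 -4.5] turn [ 0.03 -0.06  0.03]
```

Firm on the grip. I'll now peel by turning about the far corner (pivot 118 mm away) at 0.9° and 1.85 mm per row.

```bash
python3 -m crank '{"gripper":[0,0,0,0],"xyz":[[0,0,-0.9],[0,0,-1.85],[0,0,-1.85],[0,0,0]],"angular":[[0,-0.45,0],[0,-0.9,0],[0,-0.9,0],[0,0,0]]}' 90
python3 -c "
from z import *
to([.5,-.007,.03],pose(39))
s=sense();zoom('pics/s13.png',205,170,285,240,9,[s['tool_pos']])"
```

```text
clock: 11.05
tool_pos: [0.4997, -0.007, 0.0298]
ee_rot: [0.007, 0.942, 0.334, -0.019]
contact_force: [1.1, 0.9, -0.4]
gripper_width: 0.0087
clock 11.05 pos [ 0.4997 -0.007   0.0298] xyaw 39.06 axis [-0.0316 -0.0254 -0.9992] w 0.008672150448103474 F [ 1.07  0.95 -0.35]
shift [ 0.2  0.1 -0.2] turn [-0.01  2.33  0.06]
```

View pics/s13.png

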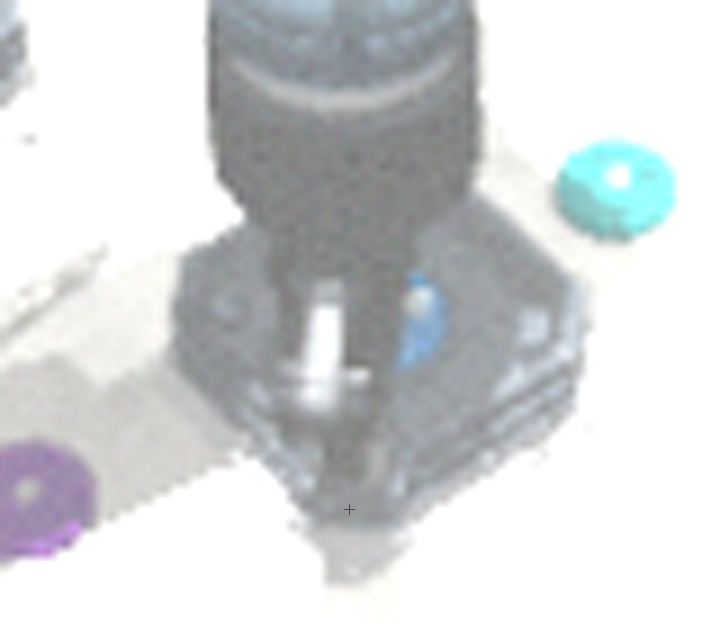

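```bash
python3 -m crank '{"gripper":[0,0,0,0,0],"xyz":[[0,0,-1.85],[0,0,-1.85],[0,0,-1.85],[0,0,-1.85],[0,0,0]],"angular":[[0,-0.9,0],[0,-0.9,0],[0,-0.9,0],[0,-0.9,0],[0,0,0]]}' 90
python3 -c "
from z import *
to([.5,-.007,.03],pose(39))
s=sense();zoom('pics/s14.png',205,170,285,240,9,[s['tool_pos']])"
```

```text
clock: 11.6
tool_pos: [0.5, -0.0069, 0.0374]
ee_rot: [0.017, 0.941, 0.334, -0.049]
contact_force: [-0.5, -1.0, 1.4]
gripper_width: 0.0084
clock 11.6 pos [ 0.5    -0.0069  0.0374] xyaw 39.06 axis [-0.0803 -0.0653 -0.9946] w 0.008429410370642291 F [-0.51 -0.98  1.41]
shift [0.7 0.  7.4] turn [0.01 5.94 0.06]
```

View pics/s14.png

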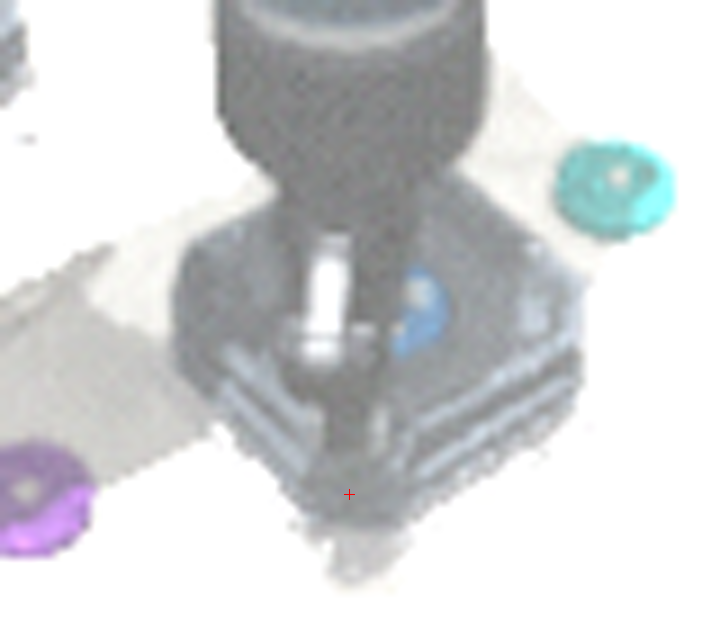

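The picture shows a wedge-shaped gap opening at the grip corner: sides at (260,400) and (430,440), with the right end still seated. A touch more tilt, a short hold, then the last corner straight up.

```bash
python3 -m crank '{"gripper":[0,0,0,0],"xyz":[[0,0,-1.2],[0,0,0],[0,0,0],[0,0,0]],"angular":[[0,-0.6,0],[0,0,0],[0,0,0],[0,0,0]]}' 90
python3 -m crank '{"gripper":[0,0,0,0,0,0,0],"xyz":[[-0.1,0,-1],[-0.2,0,-2],[-0.2,0,-2],[-0.2,0,-2],[-0.2,0,-2],[-0.2,0,-2],[0,0,0]],"angular":[[0,0,0],[0,0,0],[0,0,0],[0,0,0],[0,0,0],[0,0,0],[0,0,0]]}'
python3 -c "
from z import *
to([.5,-.007,.03],pose(39))
s=sense();zoom('pics/s15.png',205,170,285,240,9,[s['tool_pos']])"
```

```text
clock: 12.05
tool_pos: [0.5, -0.0068, 0.0384]
ee_rot: [0.019, 0.941, 0.333, -0.053]
contact_force: [-1.5, -1.5, 0.6]
gripper_width: 0.0085
clock: 12.75
tool_pos: [0.5013, -0.0065, 0.05]
ee_rot: [0.019, 0.941, 0.334, -0.052]
contact_force: [-1.2, 0.3, -1.1]
gripper_width: 0.0084
clock 12.75 pos [ 0.5013 -0.0065  0.05  ] xyaw 39.02 axis [-0.0853 -0.0703 -0.9939] w 0.008422848359550742 F [-1.16  0.32 -1.07]
shift [ 0.9 -0.5 20. ] turn [0.05 6.35 0.03]
```

View pics/s15.png

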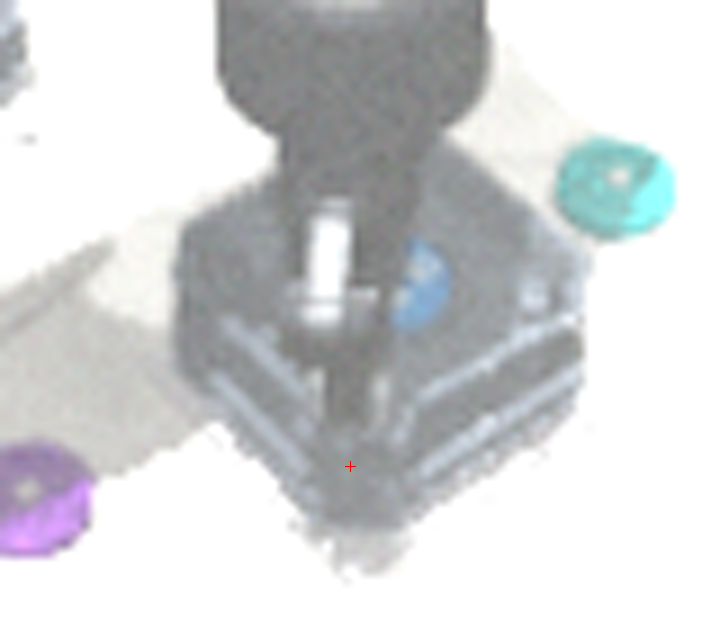

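The gap is now visible all round and the stack is still on the table. I'll lift higher, then level.

```bash
python3 -m crank '{"gripper":[0,0,0,0,0,0,0,0,0,0,0],"xyz":[[-0.5,0,-4],[-1,0,-8],[-1.1,0,-10],[-1.1,0,-10],[-1.1,0,-10],[-0.5,0,-4],[0,0,0],[0,0,0],[0,0,0],[0,0,0],[0,0,0]],"angular":[[0,0,0],[0,0,0],[0,0,0],[0,0,0],[0,0,0],[0,0,0],[0,1,0],[0,2,0],[0,2,0],[0,1.35,0],[0,0,0]]}' 90
python3 -c "
from z import *
to([.4685,-.239,.094],pose(0))
s=sense();zoom('pics/s16.png',195,150,290,240,8,[s['tool_pos']])
zoom('pics/t16.png',205,140,295,245,5,[s['tool_pos']],'top')"
```

```text
clock: 13.9
tool_pos: [0.4992, -0.0071, 0.0955]
ee_rot: [0.0, 0.943, 0.334, -0.001]
contact_force: [-1.2, 0.2, -1.1]
gripper_width: 0.0086
clock 13.9 pos [ 0.4992 -0.0071  0.0955] xyaw 38.97 axis [-1.6e-03 -8.0e-04 -1.0e+00] w 0.008560683893945747 F [-1.16  0.22 -1.06]
shift [-169.7  161.     1.8] turn [1.000e-02 1.100e-01 3.897e+01]
```

View pics/s16.png

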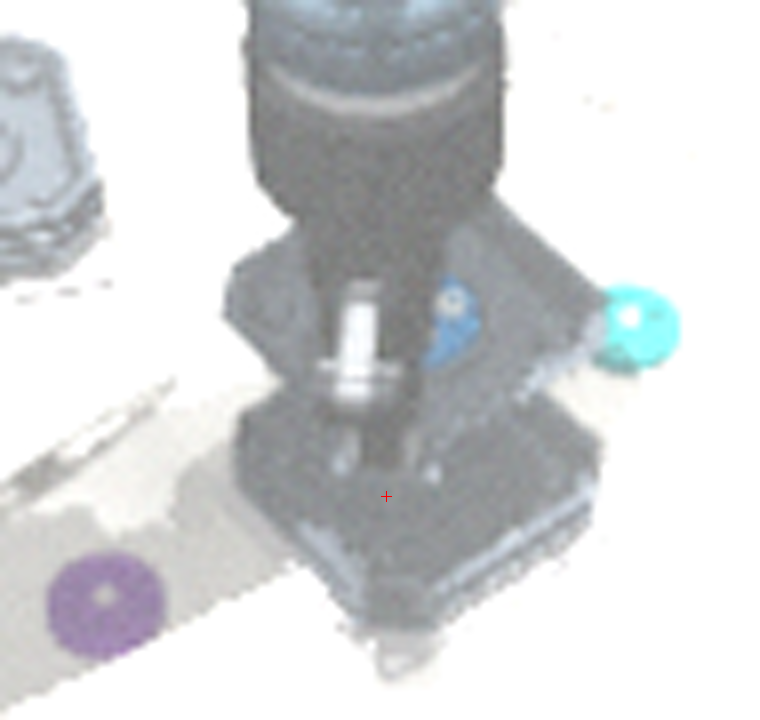

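View pics/t16.png

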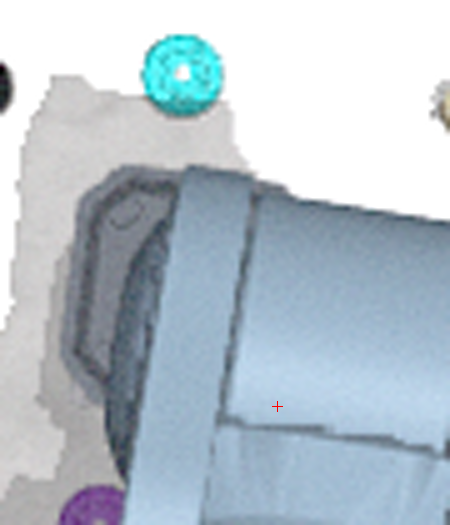

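The tray hangs free and level with the blue disc in its ring at (450,310), and the lower trays stay put. I'll carry it across, then turn it by 39°.

```bash
python3 -m crank '{"gripper":[0,0,0,0,0,0,0,0,0,0,0,0],"xyz":[[-4,4,0],[-9,8,0],[-14,13,0],[-17,16,0],[-18,18,0],[-18,18,0],[-18,18,0],[-18,17,0],[-18,17,0],[-17,16,0],[-12,11,0],[-6,5,0]],"angular":[[0,0,0],[0,0,0],[0,0,0],[0,0,0],[0,0,0],[0,0,0],[0,0,0],[0,0,0],[0,0,0],[0,0,0],[0,0,0],[0,0,0]]}' 90
python3 -m crank '{"gripper":[0,0,0,0,0,0,0,0,0,0,0,0],"xyz":[[0,0,0],[0,0,0],[0,0,0],[0,0,0],[0,0,0],[0,0,0],[0,0,0],[0,0,0],[0,0,0],[0,0,0],[0,0,0],[0,0,0]],"angular":[[0,0,0],[0,0,2],[0,0,4],[0,0,5],[0,0,5],[0,0,5],[0,0,5],[0,0,5],[0,0,4],[0,0,3],[0,0,1],[0,0,0]]}' 90
python3 -c "
from z import *
to([.4695,-.2385,.094],pose(0))
s=sense();zoom('pics/s17.png',240,150,380,320,4,[s['tool_pos'],[.5375,-.2385,.112]])
zoom('pics/t17.png',290,120,400,240,6,[s['tool_pos'],[.5375,-.2385,.112]],'top')"
```

```text
clock: 15.2
tool_pos: [0.4701, -0.2401, 0.0959]
ee_rot: [0.0, 0.943, 0.333, -0.001]
contact_force: [0.8, 0.2, -1.0]
gripper_width: 0.0083
clock: 16.4
tool_pos: [0.4703, -0.2374, 0.096]
ee_rot: [0.0, 1.0, 0.001, -0.001]
contact_force: [-0.3, -0.5, -1.8]
gripper_width: 0.0086
clock 16.4 pos [ 0.4703 -0.2374  0.096 ] xyaw 0.12 axis [-1.5e-03 -6.0e-04 -1.0e+00] w 0.008611027161263786 F [-0.28 -0.46 -1.78]
shift [-0.8  1.1  2. ] turn [0.03 0.09 0.12]
```

View pics/s17.png

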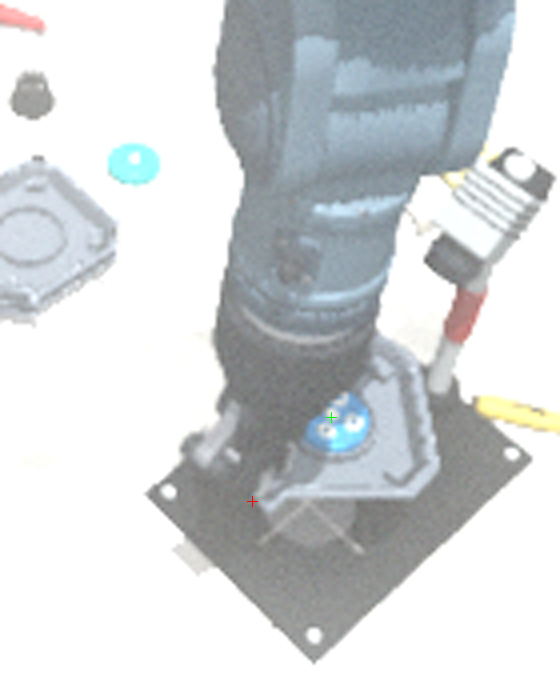

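View pics/t17.png

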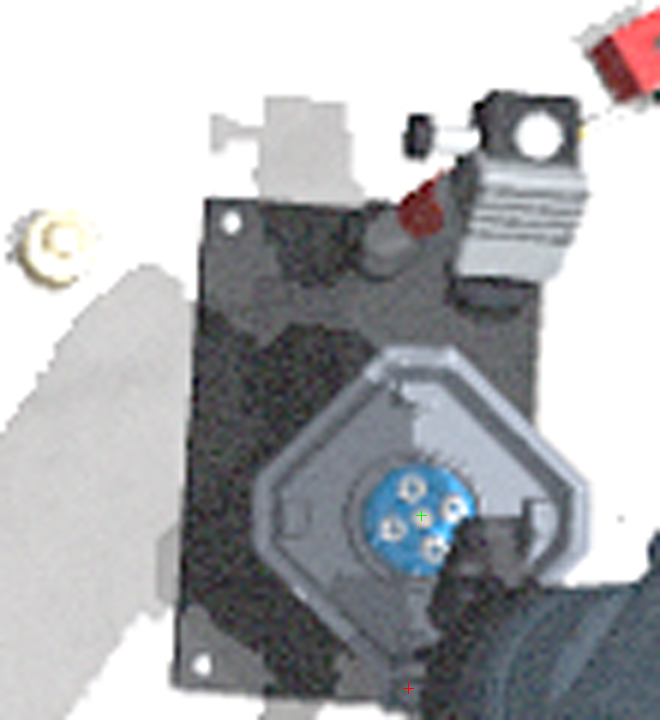

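The scene shows the tray over the plate with the disc at (337,422), close to its marker, and the emptied stack unmoved. The top view has the disc at (419,518) with the marker on it. Triangulating height and levelness next.

Run:
```python
from z import *
def tri(a,b):
    P=[K@np.c_[R,t] for K,R,t in(cam("top"),cam("scene"))]
    X=cv2.triangulatePoints(P[0],P[1],np.array(a,float)[:,None],np.array(b,float)[:,None])[:,0];X=X[:3]/X[3]
    return X.round(4),np.linalg.norm(proj("scene",X)-b).round(1)
T=lambda x,y:(290+x/6-.5,120+y/6-.5)
S=lambda x,y:(240+x/4-.5,150+y/4-.5)
print("disc",tri(T(419,518),S(337,422)))
print("far corner R (px)",tri(T(462,350),S(435,460)))
print("far corner L",tri(T(385,350),S(410,352)))
zoom('pics/s18.png',300,220,360,285,12,[])
zoom('pics/t18.png',325,170,395,240,9,[],'top')
print([ (d["at"],d["confidence"]) for n in("top","scene") for d in find_in("disc_mid",n)])
```

```text
disc (array([ 0.5379, -0.2401,  0.1075]), np.float64(1.1))
far corner R (px) (array([ 0.613 , -0.28  ,  0.0227]), np.float64(0.2))
far corner L (array([ 0.6082, -0.2333,  0.0991]), np.float64(4.3))
[([225.2, 245.8], 0.76), ([242.0, 152.7], 0.68), ([355.9, 207.6], 0.62), ([322.8, 258.1], 0.52), ([209.6, 222.5], 0.52)]
```

View pics/s18.png

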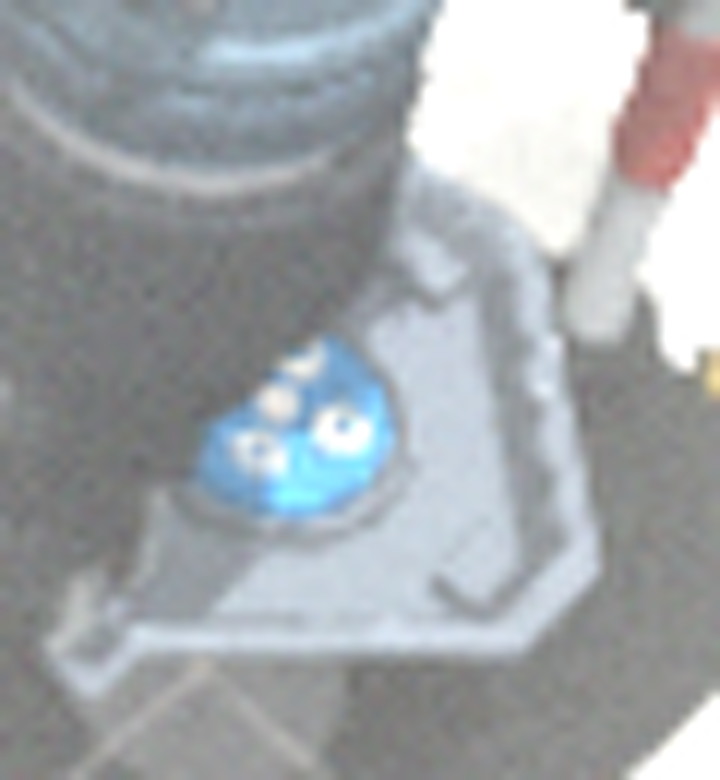

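View pics/t18.png

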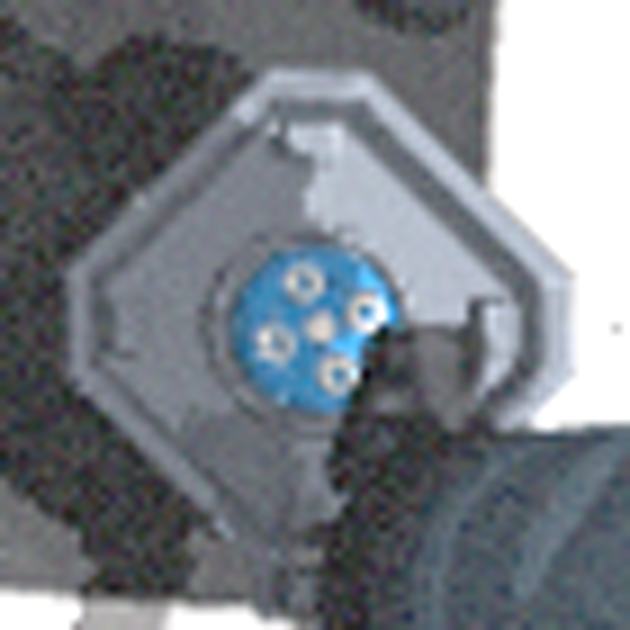

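```bash
python3 - <<'E'
from z import *
def tri(a,b):
    P=[K@np.c_[R,t] for K,R,t in(cam("top"),cam("scene"))]
    X=cv2.triangulatePoints(P[0],P[1],np.array(a,float)[:,None],np.array(b,float)[:,None])[:,0];X=X[:3]/X[3]
    return X.round(4),np.linalg.norm(proj("scene",X)-b).round(1)
T=lambda x,y:(325+x/9-.5,170+y/9-.5)
S=lambda x,y:(300+x/12-.5,220+y/12-.5)
for n,a,b in(("disc top",(320,327),(278,402)),("far R",(370,72),(545,262)),("right far",(572,270),(600,560)),("right near",(572,375),(520,655)),("bush R",(372,312),(342,428)),("bush near",(338,373),(260,452))):
    print(n,tri(T(*a),S(*b)))
s=sense();p=s["tool_pos"].copy();O=[]
# overlay model level tray with flange z candidates
E
cat > ov.py <<'E'
from fit import *
from to import q2r
def octs(n,c,yaw,z,tiltx=0,tilty=0):
    pass
from z import *
def draw(fn,n,x0,y0,x1,y1,f,cx,cy,zc,yaw,tilt):
    im=grab_frame(n);c=im[y0:y1,x0:x1,::-1].astype(float)/255;c=np.clip(c*2,0,1)**.7
    c=cv2.resize((c*255).astype(np.uint8),None,fx=f,fy=f,interpolation=cv2.INTER_CUBIC)
    R=Ro.from_euler("z",yaw,degrees=True)*Ro.from_rotvec([0,tilt,0])
    P=R.apply(np.c_[O,np.full(8,.016)])+[cx,cy,zc]
    u=np.array([((proj(n,p)+.5-[x0,y0])*f) for p in P]).astype(np.int32)
    cv2.polylines(c,[u],True,(0,0,255),1);cv2.imwrite(fn,c)
E
python3 - <<'E'
from ov import *
draw("pics/s19.png","scene",300,220,360,285,12,.538,-.240,.0975,0,0)
draw("pics/t19.png","top",325,170,395,240,9,.538,-.240,.0975,0,0)
E
```

```text
disc top (array([ 0.5366, -0.2386,  0.1165]), np.float64(0.3))
far R (array([ 0.6037, -0.2538,  0.111 ]), np.float64(0.5))
right far (array([ 0.5517, -0.3032,  0.1188]), np.float64(0.1))
right near (array([ 0.5251, -0.3038,  0.1171]), np.float64(0.4))
bush R (array([ 0.5403, -0.2515,  0.118 ]), np.float64(0.1))
bush near (array([ 0.5248, -0.2431,  0.1169]), np.float64(0.4))
```

View pics/s19.png

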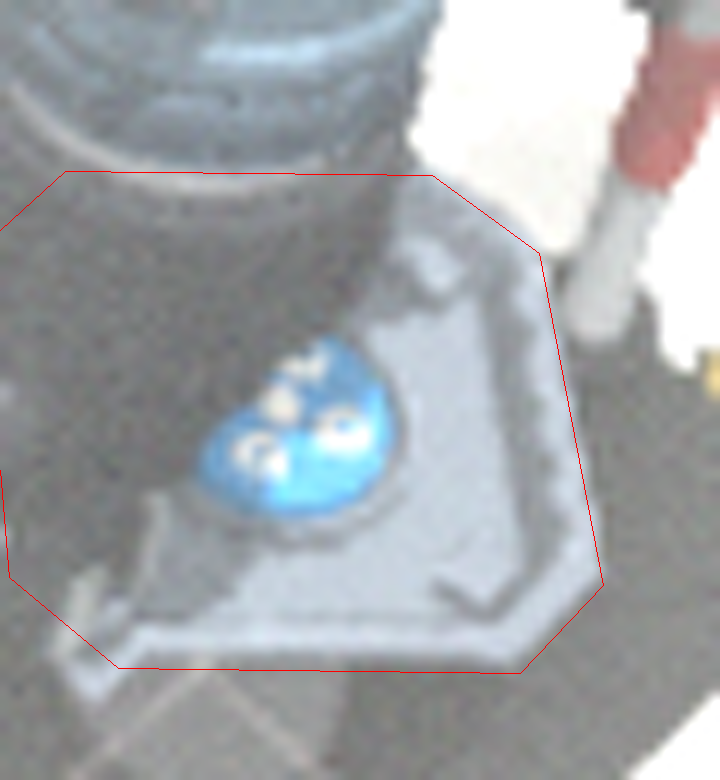

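View pics/t19.png

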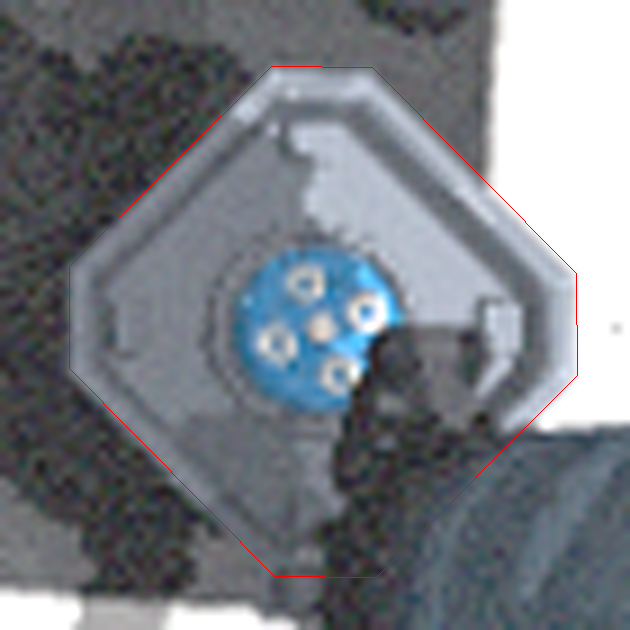

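Run:
```python
from ov import *
draw("pics/s20.png","scene",300,220,360,285,12,.5365,-.2385,.1005,0.5,0)
draw("pics/s21.png","scene",300,220,360,285,12,.5365,-.2385,.1005,0.5,.06)
a=cv2.imread("pics/s20.png")[100:,300:];b=cv2.imread("pics/s21.png")[100:,300:];cv2.imwrite("pics/s22.png",cv2.resize(np.hstack([a,b]),None,fx=.88,fy=.88))
```

```text
(no output)
```

View pics/s22.png

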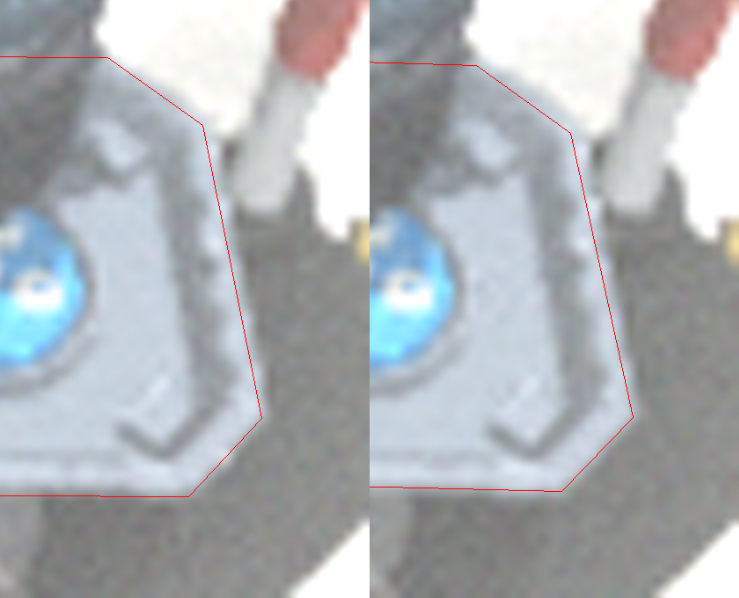

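Run:
```python
from ov import *
from scipy.optimize import least_squares
Oc=np.c_[O,np.full(8,.016)]
T=lambda x,y:(325+x/9-.5,170+y/9-.5)
S=lambda x,y:(300+x/12-.5,220+y/12-.5)
def v(sx,sy): # nearest vertex
    return np.array([sx,sy,.016])
a,b=sorted(set(np.abs(O).round(5).ravel()))[-1],sorted(set(np.abs(O).round(5).ravel()))[0]
print(a,b)
obs=[("top",(a,b),T(275,72)),("top",(a,-b),T(368,72)),("top",(b,-a),T(572,275)),("top",(-b,-a),T(572,375)),("top",(b,a),T(70,270)),("top",(-b,a),T(70,375)),
("scene",(a,-b),S(547,265)),("scene",(b,-a),S(601,562)),("scene",(-b,-a),S(522,655))]
def f(q):
    R=Ro.from_euler("z",q[3])*Ro.from_rotvec([q[5]*1,q[4],0]);s=q[6]
    return np.concatenate([proj(n,R.apply([v[0]*s,v[1]*s,.016])+q[:3])-u for n,v,u in obs]+[[q[5]/.03, (s-1)/.01*.3]])
r=least_squares(f,[.5365,-.2385,.1,0,0,0,1]);J=np.linalg.inv(r.jac.T@r.jac)
print(r.x.round(4),"sig",(.5*np.sqrt(np.diag(J))).round(4),"rms",np.sqrt((r.fun**2).mean()))
```

```text
0.066 0.0132
[ 5.368e-01 -2.395e-01  1.010e-01 -6.000e-04  5.840e-02 -1.100e-02
  9.874e-01] sig [0.0007 0.0006 0.0018 0.0071 0.0329 0.0143 0.0066] rms 0.5020602547804367
```

The fitted tilt is 0.06 ± 0.03 rad (far corner low), which is within tolerance. I'll trim 2° and lower by 6 mm to centre the height on the band.

```bash
python3 -m crank '{"gripper":[0,0,0,0,0,0,0],"xyz":[[0,0,0],[0,0,2],[0,0,2],[0,0,2],[0,0,0],[0,0,0],[0,0,0]],"angular":[[0,1,0],[0,1,0],[0,0,0],[0,0,0],[0,0,0],[0,0,0],[0,0,0]]}' 90
python3 - <<'E'
from ov import *
to([.4695,-.2385,.090],pose(0))
zoom('pics/s23.png',300,220,360,285,12,[])
zoom('pics/t23.png',325,170,395,240,9,[[.537,-.2385,.112]],'top')
im=grab_frame("scene");cv2.imwrite("pics/sf.png",cv2.resize(im[:,:,::-1],(800,600)))
im=grab_frame("top");cv2.imwrite("pics/tf.png",cv2.resize(im[:,:,::-1],(800,600)))
print(sense()["joint_vel"].round(4))
E
```

```text
clock: 17.6
tool_pos: [0.4706, -0.2383, 0.09]
ee_rot: [0.001, 1.0, 0.0, 0.017]
contact_force: [-0.1, 0.4, -1.2]
gripper_width: 0.0084
clock 17.6 pos [ 0.4706 -0.2383  0.09  ] xyaw 0.03 axis [ 0.0337 -0.0011 -0.9994] w 0.008420569420905985 F [-0.08  0.39 -1.21]
shift [-1.1  0.2 -0. ] turn [ 0.06 -1.93  0.03]
[-0.0013  0.0001 -0.0018 -0.0009 -0.0008 -0.0008]
```

View pics/s23.png

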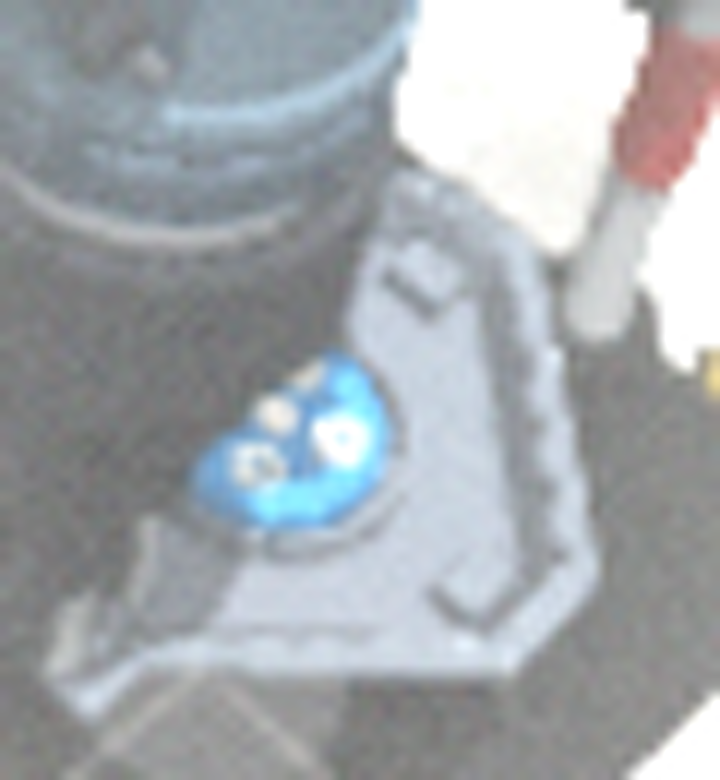

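View pics/t23.png

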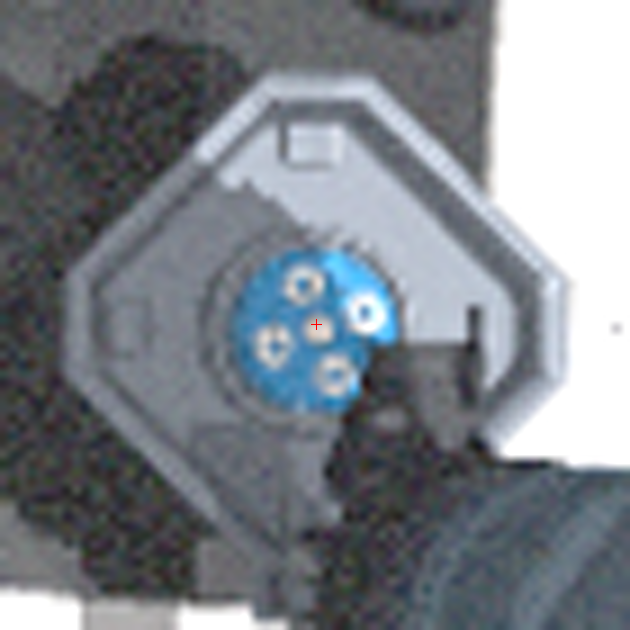

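View pics/sf.png

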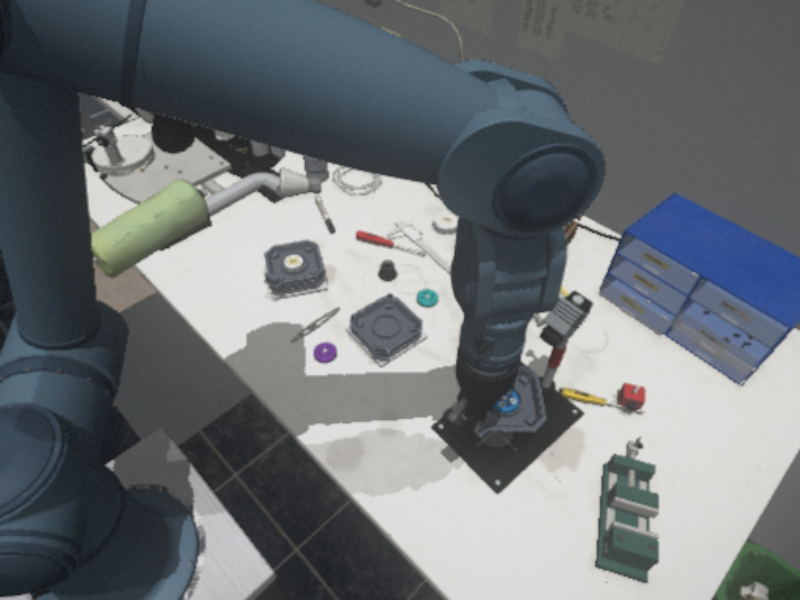

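View pics/tf.png

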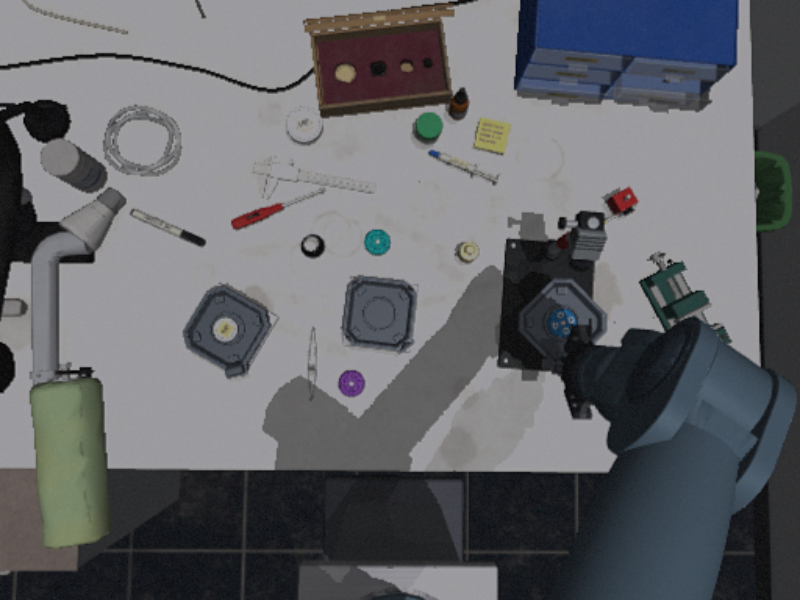

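Everything else is unmoved: tin tray at (226,328), emptied stack at (380,313), and all bystanders in place. I'll do a last numeric check, then hand in.

Run:
```python
from z import *
P=[K@np.c_[R,t] for K,R,t in(cam("top"),cam("scene"))]
a=np.array([325+320/9-.5,170+327/9-.5]);b=np.array([300+275/12-.5,220+412/12-.5])
X=cv2.triangulatePoints(P[0],P[1],a[:,None],b[:,None])[:,0];print("disc top",(X[:3]/X[3]).round(4),"target ~ .537,-.2385; want top z .112")
s=sense();print(s["clock"],s["tool_pos"].round(4),s["contact_force"].round(2),s["gripper_width"])
```

```text
disc top [ 0.5365 -0.2391  0.1137] target ~ .537,-.2385; want top z .112
17.8 [ 0.4705 -0.2382  0.09  ] [ 0.14  0.64 -1.18] 0.008164031674488096
```

```bash
python3 -c "
from workcell import *
print(job_done()); print(sense()['clock'])"
```

```text
the job is handed in; nothing more can be done
None
the job is handed in; nothing more can be done
```

I handed the job in with the blue-disc tray gripped and held still over the target, disc in its ring; no verdict was reported. I turned the tray about 6.5° to peel it off grip corner first, then lifted the last corner and carried it across at about 0.1 m height.

- **Disc position:** its top triangulates to (0.5365, -0.239, 0.114). That is within about 1 mm of the target's middle, with the disc centre about 0.108 m up, inside the red band.
- **Surroundings:** the last pictures show the emptied stack, the tin tray with its tin, the loupe and the brass weight where they started. The clock was at about 18 s.
- **Missed first grasp:** the first close shut over the top of the grip. In the pictures the real fingertips sit about 20 mm higher than the reported TCP, so I felt down in small steps and gripped about 24 mm lower by the readout.
- **Disagreements:** the tool read vertical, but a picture fit put the tray's far corner about 0.06 ± 0.03 rad low. I trimmed 2° and did not refit afterwards; either way it should be under the 0.14 rad limit. The finger opening also reads about 8.4 mm on a 12 mm grip.

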